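# Sweep bisque test discs through the tray gate

### The arm

A 7-joint arm with a two-finger parallel gripper is mounted at the origin on the work surface. World frame = base frame: x ahead of the robot, y to its left, z up, the work surface at z = 0. Lengths are in m, angles in rad, forces in N, time in s.
With the tool pointing down it reaches from about 0.425 to 0.875 m from the base axis. Payload 9.9 kg.
Tool frame: the origin (TCP) lies midway between the tips of the shut fingers; the grasp point (between the pads) lies 19 mm behind it (manip.grip_point_offset is the distance from the TCP to the grasp point, in m); z points along the fingers, y is the line along which they close (so a half turn about z gives the same grasp; the last joint's range is limited). The gripper opens to 85 mm and grips with 20 to 120 N. Pads are 22 mm wide; open, the fingers measure 114 mm over their backs; the gripper's body (76 mm by 85 mm) begins 54 mm behind the grasp point. The pads swing forward as they close: fully open they stand 13 mm farther back than shut.
Start: joints at [1.154, 0.576, 0.025, 1.437, -0.015, 1.129, -0.057], TCP at [0.221, -0.638, 0.231] pointing down, gripper open.
Joint ranges: [-2.76, 2.76], [-0.34, 2.15], [-1.52, 1.57], [0.19, 2.46], [-1.09, 4.23], [0.17, 1.99], [-2.82, 2.82]. Speed limits (rad/s): [2.22, 2.22, 3.01, 3.01, 3.14, 3.14, 3.14].

### API

Orientations are given as a unit quaternion [x, y, z, w].
In Python, from plant import manip, optics gives the robot as it stands.
- The arm moves only by the shell command python3 -m crank 'ROWS' [FORCE]. ROWS is JSON, a list of rows, each an object of numbers: "gripper": the closure, from -1 (fully open) to 1 (shut); "tx", "ty", "tz": the shift along the world's x, y, z in units of 0.8 m (1.0 is 0.8 m); "wx", "wy", "wz": the turn, a rotation vector about the world's x, y, z in units of 0.5 rad (1.0 is 0.5 rad). A call has exactly 10 rows; each row is the pose to reach, as a shift and turn from the pose commanded when the call began; what a row does not reach only later rows make up. A row lasts 1/12 s, in which the tool goes at most 41.7 mm and 7.16 degrees, less where a joint would pass 70% of its speed; a pose out of reach is approached as far as the arm can. A call with a number of a shift or a turn outside -1 to 1 is refused whole. A call with a gripper value outside its range is refused whole. The fingers move at their own pace and stop on an object; FORCE is the grip in N (left out, the last holds). Time passes only in rows, so rows that repeat a pose let the fingers close, or fill a call up. It gives the time, the measured TCP pose, the force, the opening and the grip force at its end, in the units of the state.
- manip.state(): the state, without advancing time (a new reading comes with each control period).
- optics.grab_frame(name): name is "side" or "top" or "wrist"; returns the picture (420x560x3 uint8, red, green, blue); there is no depth.
- optics.calibration(name): a dict with "K" (3x3 intrinsics, pixels), "rvec" (rotation vector, rad) and "tvec" (3), from world to camera coordinates, as OpenCV has them; the wrist camera has in their place "hand_eye" (4x4, takes a point from camera to tool coordinates, whose origin is the TCP and whose axes are the flange's). Camera axes: x right, y down, z forward; pixel columns grow to the right and rows downward; lengths in m; the calibration is good to about 2 mm. A picture is of the moment at which its call begins: read the wrist's pose just before it. calibration takes no time and is no camera call.
- manip.sign_off(): hands the job in; it is judged then, once.
Trained networks look in the newest picture that a camera, given by its name, has taken for a name from the list of things; names that differ only in an ending like _2 or _b are one class to them, and where a whole thing is asked for, a point or a joint stands for the part that bears it (a point fixed in the world has none). Each returns a list of dicts, best first, with "score" (0 to 1); they miss things now and then, are a little off and sometimes report something else, mostly with a low value. They report only what shows in the picture. A call takes as long as a camera call.
- optics.outline_of(camera, thing): "pixels" (420x560 bool, what is visible of it) and "at" ([row, column] in pixels, amid what is visible of it).
The state is a dict: "time": time; "qpos": joint angles; "joint_velocities": joint speeds; "joint_torque": joint torques, N m; "ee_pos": TCP position; "ee_rot": TCP orientation; "ft_force": force on the tool from outside, world axes, zero at the start; "torque": the same for the moment, N m; "finger_gap": finger opening in m; "grip_force": force on a finger pad.
Only numpy, scipy, OpenCV 4.12 (cv2) and the standard library are available. Lean on these libraries where they do the work, as an engineer would, in place of code of your own. Each camera call takes 0.05 s, during which the arm holds its last target. There are 200 camera calls.

### The job

With your fingertips, sweep the three round ceramic discs across the wooden tray and through its narrow gate one at a time, so that each drops into the slot behind the gate before the next one follows. Only push them along the deck, never pick them up. Leave the square tile, the small jar, the three-armed stilt and everything else around where they are.

Things in the scene. Friction and masses are not known exactly. Their poses are not given: they have to be found in the camera images.
- tray: fixed wooden sorting tray; origin on the table under the deck, z up. Flat deck 60 mm above the table, in the tray's frame x -135 to +135, y -100 to +166 mm, inside a rim 8 mm thick, 15 mm high above the deck. Two straight guide walls of the same height narrow it like a funnel: their inner faces run from (x +-135, y -8) to the gate's edges (x +-24, y -100)
- tray_gate (a point): middle of the gate at deck height (60 mm), axes as the tray's. The gate is a 48 mm wide gap in the rim on the tray's -y side (rim y -108 to -100 mm), its sill level with the deck; a disc leaves through it along -y. The deck ends at y -108 mm
- tray_slot (a point): middle of the slot's mouth at deck height, 37.5 mm beyond the gate's middle. Open-topped slot, in the tray's frame x -45 to +45, y -108 to -175 mm, floor 6 mm above the table; the walls on its other three sides reach 75 mm above the table
- disc1_center (a point): round white unglazed ceramic disc, 30 mm diameter, 10 mm thick, 15 g, starting flat on the tray's deck; this point is its centre
- disc2_center (a point): round white unglazed ceramic disc, 30 mm diameter, 10 mm thick, 15 g, starting flat on the tray's deck; this point is its centre
- disc3_center (a point): round white unglazed ceramic disc, 30 mm diameter, 10 mm thick, 15 g, starting flat on the tray's deck; this point is its centre
- tile: square white ceramic tile, 30 x 30 x 10 mm, loose on the deck among the discs; origin at the centre of its underside. Not to be moved
- jar: small clear glass jar with white lid, 38 mm diameter, 45 mm tall, loose, standing on the deck towards its +y end; origin at the centre of its underside. Not to be moved
- stilt: three-armed terracotta kiln stilt, about 44 mm across, 18 mm tall, loose on the deck towards its +y end; origin at the centre of its underside. Not to be moved
- bottle: white squeeze bottle with green nozzle, 56 mm diameter, 153 mm tall, loose on the table to the left of the tray; origin at the centre of its underside. Not to be moved
- brush: flat paint brush with wooden handle, 200 mm long, loose on the table to the right of the tray, lying along its own x. Not to be moved

How it is judged:
By the outcome, as a careful person would: the job done as asked, in the order asked, and still so for the second after the job is handed in, with the robot touching nothing.
It also fails if it takes over 72 s, if anything falls off the work surface, if the arm or the gripper's body presses on something with over 40 N, if the wrist force passes 120 N, or if a joint passes its speed limit or range.

## Working session

There is one attempt and no reset: what is moved stays moved. The work goes in short steps, Python scripts to look and compute and a shell command to move; the robot and the scene stay as the last step left them, time stands still between calls to the robot, and variables do not carry over. Pictures are saved under pics/ and viewed, at most 10 in all, crops included, and the job is handed in when it is done.

```bash
ls; mkdir -p pics
python3 - <<'E'
from plant import manip, optics
import cv2,numpy as np
s=manip.state();print(s['time'],s['ee_pos'],s['ee_rot'],s['finger_gap'])
t=optics.grab_frame('top');d=optics.grab_frame('side')
cv2.imwrite('pics/top.png',t[:,:,::-1]);cv2.imwrite('pics/side.png',d[:,:,::-1])
for c in('top','side'):print(c,optics.calibration(c))
for n in('tray','disc1_center','tile','jar','stilt'):
  for o in optics.outline_of('top',n)[:4]:print(n,o['score'],o['at'],o['pixels'].sum())
E
```

```text
pics
0.0 [ 0.2204125  -0.63752144  0.23042334] [ 9.86180112e-01  1.65674605e-01 -1.65882219e-04 -8.27549035e-04] 0.08547967120991426
top {'K': array([[499.68694435,   0.        , 284.01157665],
       [  0.        , 499.68694435, 207.57014216],
       [  0.        ,   0.        ,   1.        ]]), 'rvec': array([ 2.11584607, -2.11824462,  0.16354073]), 'tvec': array([0.01255347, 0.59221724, 1.33322981])}
side {'K': array([[410.4505853 ,   0.        , 279.9303974 ],
       [  0.        , 410.4505853 , 207.42023405],
       [  0.        ,   0.        ,   1.        ]]), 'rvec': array([ 0.24043116, -2.64485281,  1.46154415]), 'tvec': array([0.57462605, 0.10449624, 0.9735229 ])}
tray 0.67 [204.6, 274.2] 11576
disc1_center 0.67 [180.1, 276.9] 92
disc1_center 0.54 [212.3, 254.9] 106
tile 0.49 [198.7, 262.8] 101
jar 0.56 [233.4, 228.6] 158
stilt 0.44 [173.6, 234.9] 70
```

View pics/top.png

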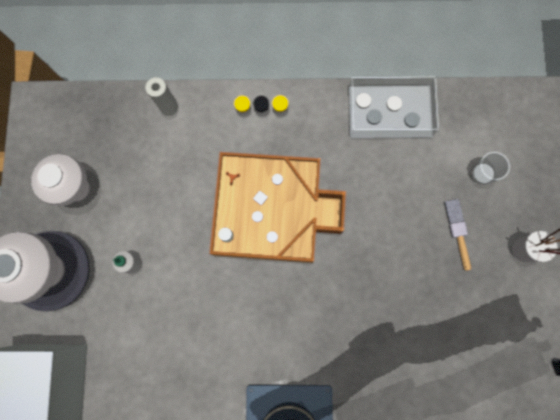

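View pics/side.png

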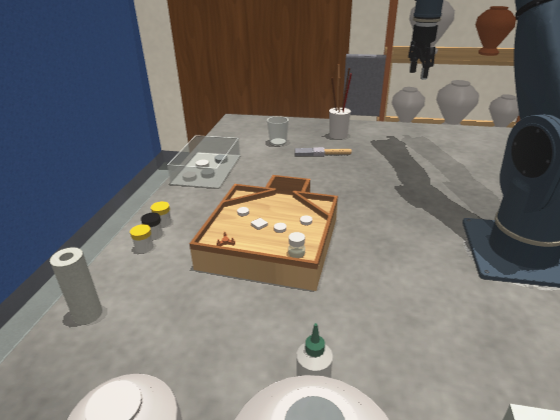

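The top view shows the tray with its gate at about (318,210), facing right. The discs are at (277,179), (257,216) and (272,237), the tile at (261,199), the jar at (225,234) and the stilt at (233,177). The side view agrees.

```bash
cat > h.py <<'E'
from plant import manip, optics
import cv2,numpy as np
from scipy.spatial.transform import Rotation as R
def cam(name,s=None):
    c=optics.calibration(name);K=c['K']
    if name=='wrist':
        s=s or manip.state();T=np.eye(4);T[:3,:3]=R.from_quat(s['ee_rot']).as_matrix();T[:3,3]=s['ee_pos']
        T=T@c['hand_eye'];return K,T[:3,:3],T[:3,3]
    M=R.from_rotvec(c['rvec']).as_matrix();return K,M.T,-M.T@c['tvec']
def world(C,u,v,z):
    K,M,o=C;d=M@np.linalg.inv(K)@np.array([u,v,1.]);return o+d*(z-o[2])/d[2]
def proj(C,P):
    K,M,o=C;p=(np.asarray(P)-o)@M@K.T;return p[:,:2]/p[:,2:]
E
python3 - <<'E'
from h import *
C=cam('top');print(C[2])
for n,u,v,z in[('c--',220,155,.075),('c',319,160,.075),('c',312,260,.075),('c',213,255,.075),('gate',318,210,.06),('d',276.9,180.1,.07),('d',257,216,.07),('d',272,237,.07),('tile',261,199,.07)]:print(n,world(C,u,v,z).round(3))
c=optics.calibration('wrist');print(c['K'],c['hand_eye'].round(3))
E
```

```text
[ 0.34631969 -0.02141419  1.41703376]
c-- [0.738 0.19  0.075]
c [ 0.722 -0.086  0.075]
c [ 0.445 -0.064  0.075]
c [0.459 0.203 0.075]
gate [ 0.584 -0.082  0.06 ]
d [0.667 0.031 0.07 ]
d [0.566 0.085 0.07 ]
d [0.508 0.044 0.07 ]
tile [0.613 0.075 0.07 ]
[[294.98420607   0.         280.69734572]
 [  0.         294.98420607 209.33961949]
 [  0.           0.           1.        ]] [[ 0.001 -0.948 -0.318  0.083]
 [ 1.     0.001 -0.     0.   ]
 [ 0.001 -0.318  0.948 -0.143]
 [ 0.     0.     0.     1.   ]]
```

```bash
python3 -m crank '[{"tz":0.1,"gripper":0.7},{"tx":0.05,"ty":0.1,"tz":0.15,"wz":0.2,"gripper":0.7},{"tx":0.1,"ty":0.19,"tz":0.21,"wz":0.4,"gripper":0.7},{"tx":0.15,"ty":0.29,"tz":0.21,"wz":0.83,"gripper":0.7},{"tx":0.15,"ty":0.29,"tz":0.21,"wz":0.83,"gripper":0.7},{"tx":0.15,"ty":0.29,"tz":0.21,"wz":0.83,"gripper":0.7},{"tx":0.15,"ty":0.29,"tz":0.21,"wz":0.83,"gripper":0.7},{"tx":0.15,"ty":0.29,"tz":0.21,"wz":0.83,"gripper":0.7},{"tx":0.15,"ty":0.29,"tz":0.21,"wz":0.83,"gripper":0.7},{"tx":0.15,"ty":0.29,"tz":0.21,"wz":0.83,"gripper":0.7}]'
python3 -m crank '[{"tx":0.04,"ty":0.08,"wz":0.2,"gripper":0.7},{"tx":0.08,"ty":0.16,"wz":0.4,"gripper":0.7},{"tx":0.15,"ty":0.29,"wz":0.83,"gripper":0.7},{"tx":0.15,"ty":0.29,"wz":0.83,"gripper":0.7},{"tx":0.15,"ty":0.29,"wz":0.83,"gripper":0.7},{"tx":0.15,"ty":0.29,"wz":0.83,"gripper":0.7},{"tx":0.15,"ty":0.29,"wz":0.83,"gripper":0.7},{"tx":0.15,"ty":0.29,"wz":0.83,"gripper":0.7},{"tx":0.15,"ty":0.29,"wz":0.83,"gripper":0.7},{"tx":0.15,"ty":0.29,"wz":0.83,"gripper":0.7}]'
python3 -m crank '[{"tx":0.04,"ty":0.08,"wz":0.2,"gripper":0.7},{"tx":0.08,"ty":0.16,"wz":0.4,"gripper":0.7},{"tx":0.156,"ty":0.293,"wz":0.75,"gripper":0.7},{"tx":0.156,"ty":0.293,"wz":0.75,"gripper":0.7},{"tx":0.156,"ty":0.293,"wz":0.75,"gripper":0.7},{"tx":0.156,"ty":0.293,"wz":0.75,"gripper":0.7},{"tx":0.156,"ty":0.293,"wz":0.75,"gripper":0.7},{"tx":0.156,"ty":0.293,"wz":0.75,"gripper":0.7},{"tx":0.156,"ty":0.293,"wz":0.75,"gripper":0.7},{"tx":0.156,"ty":0.293,"wz":0.75,"gripper":0.7}]'
python3 - <<'E'
from h import *
s=manip.state();w=optics.grab_frame('wrist');C=cam('wrist',s)
print(s['ee_pos'],s['ee_rot'],s['finger_gap'],s['time'])
np.save('w1.npy',w);np.savez('c1.npz',K=C[0],M=C[1],o=C[2])
cv2.imwrite('pics/w1.png',w[:,:,::-1])
for n in('tray','disc1_center','tile','jar','stilt'):
  for o in optics.outline_of('wrist',n)[:4]:print(n,o['score'],o['at'],o['pixels'].sum(),world(C,o['at'][1],o['at'][0],.068).round(4))
E
```

```text
[ 0.22052842 -0.63785341  0.23107913] [ 9.86181325e-01  1.65669397e-01 -4.21126145e-05 -2.06858059e-04] 0.08525337275587973 0.35invalid input at $[0]: expected keys gripper, tx, ty, tz, wx, wy, wz
invalid input at $[0]: expected keys gripper, tx, ty, tz, wx, wy, wz
invalid input at $[0]: expected keys gripper, tx, ty, tz, wx, wy, wz
```

View pics/w1.png

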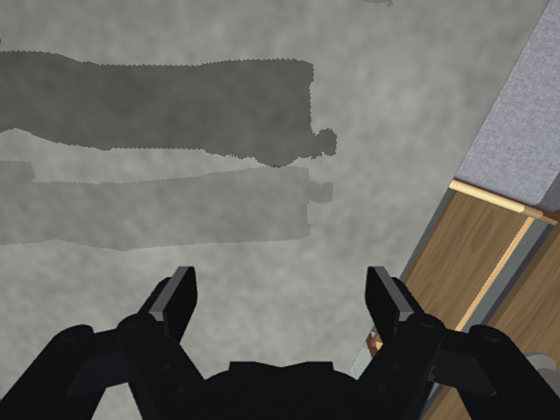

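The move was refused because every row needs all the keys. The picture shows only the floor of the work surface near the start pose, so I'll resend with full rows.

```bash
python3 -m crank '[{"tx":0,"ty":0,"tz":0.1,"wx":0,"wy":0,"wz":0,"gripper":0.7},{"tx":0.05,"ty":0.1,"tz":0.15,"wx":0,"wy":0,"wz":0.2,"gripper":0.7},{"tx":0.1,"ty":0.19,"tz":0.21,"wx":0,"wy":0,"wz":0.4,"gripper":0.7},{"tx":0.15,"ty":0.29,"tz":0.21,"wx":0,"wy":0,"wz":0.83,"gripper":0.7},{"tx":0.15,"ty":0.29,"tz":0.21,"wx":0,"wy":0,"wz":0.83,"gripper":0.7},{"tx":0.15,"ty":0.29,"tz":0.21,"wx":0,"wy":0,"wz":0.83,"gripper":0.7},{"tx":0.15,"ty":0.29,"tz":0.21,"wx":0,"wy":0,"wz":0.83,"gripper":0.7},{"tx":0.15,"ty":0.29,"tz":0.21,"wx":0,"wy":0,"wz":0.83,"gripper":0.7},{"tx":0.15,"ty":0.29,"tz":0.21,"wx":0,"wy":0,"wz":0.83,"gripper":0.7},{"tx":0.15,"ty":0.29,"tz":0.21,"wx":0,"wy":0,"wz":0.83,"gripper":0.7}]' &&
python3 -m crank '[{"tx":0.05,"ty":0.1,"tz":0,"wx":0,"wy":0,"wz":0.2,"gripper":0.7},{"tx":0.1,"ty":0.19,"tz":0,"wx":0,"wy":0,"wz":0.4,"gripper":0.7},{"tx":0.15,"ty":0.29,"tz":0,"wx":0,"wy":0,"wz":0.83,"gripper":0.7},{"tx":0.15,"ty":0.29,"tz":0,"wx":0,"wy":0,"wz":0.83,"gripper":0.7},{"tx":0.15,"ty":0.29,"tz":0,"wx":0,"wy":0,"wz":0.83,"gripper":0.7},{"tx":0.15,"ty":0.29,"tz":0,"wx":0,"wy":0,"wz":0.83,"gripper":0.7},{"tx":0.15,"ty":0.29,"tz":0,"wx":0,"wy":0,"wz":0.83,"gripper":0.7},{"tx":0.15,"ty":0.29,"tz":0,"wx":0,"wy":0,"wz":0.83,"gripper":0.7},{"tx":0.15,"ty":0.29,"tz":0,"wx":0,"wy":0,"wz":0.83,"gripper":0.7},{"tx":0.15,"ty":0.29,"tz":0,"wx":0,"wy":0,"wz":0.83,"gripper":0.7}]' &&
python3 -m crank '[{"tx":0.05,"ty":0.1,"tz":0,"wx":0,"wy":0,"wz":0.2,"gripper":0.7},{"tx":0.1,"ty":0.19,"tz":0,"wx":0,"wy":0,"wz":0.4,"gripper":0.7},{"tx":0.156,"ty":0.293,"tz":0,"wx":0,"wy":0,"wz":0.75,"gripper":0.7},{"tx":0.156,"ty":0.293,"tz":0,"wx":0,"wy":0,"wz":0.75,"gripper":0.7},{"tx":0.156,"ty":0.293,"tz":0,"wx":0,"wy":0,"wz":0.75,"gripper":0.7},{"tx":0.156,"ty":0.293,"tz":0,"wx":0,"wy":0,"wz":0.75,"gripper":0.7},{"tx":0.156,"ty":0.293,"tz":0,"wx":0,"wy":0,"wz":0.75,"gripper":0.7},{"tx":0.156,"ty":0.293,"tz":0,"wx":0,"wy":0,"wz":0.75,"gripper":0.7},{"tx":0.156,"ty":0.293,"tz":0,"wx":0,"wy":0,"wz":0.75,"gripper":0.7},{"tx":0.156,"ty":0.293,"tz":0,"wx":0,"wy":0,"wz":0.75,"gripper":0.7}]'
python3 - <<'E'
from h import *
s=manip.state();w=optics.grab_frame('wrist');C=cam('wrist',s)
print(s['ee_pos'],s['ee_rot'],s['finger_gap'],s['time'])
np.save('w1.npy',w);np.savez('c1.npz',K=C[0],M=C[1],o=C[2])
cv2.imwrite('pics/w2.png',w[:,:,::-1])
for n in('tray','disc1_center','tile','jar','stilt'):
  for o in optics.outline_of('wrist',n)[:4]:print(n,o['score'],o['at'],o['pixels'].sum(),world(C,o['at'][1],o['at'][0],.068).round(4))
E
```

```text
time: 1.48
ee_pos: [0.3422, -0.4041, 0.4009]
ee_rot: [0.93, 0.367, 0.001, 0.001]
ft_force: [-1.2, -1.1, -0.5]
finger_gap: 0.0131
grip_force: 0.0
time: 2.32
ee_pos: [0.4598, -0.1762, 0.3988]
ee_rot: [0.837, 0.548, -0.001, -0.0]
ft_force: [-0.2, -0.7, 0.1]
finger_gap: 0.0127
grip_force: 0.0
time: 3.15
ee_pos: [0.5854, 0.0577, 0.399]
ee_rot: [0.72, 0.694, -0.001, 0.0]
ft_force: [0.3, -0.6, 0.3]
finger_gap: 0.013
grip_force: 0.0
[0.58538688 0.05768424 0.39896239] [ 7.19847512e-01  6.94131818e-01 -7.02968048e-04  2.90637297e-04] 0.012983162326324361 3.15
tray 0.94 [152.4, 285.6] 31975 [0.595  0.0758 0.068 ]
disc1_center 0.56 [177.7, 333.1] 255 [0.6713 0.0321 0.068 ]
tile 0.67 [151.4, 302.3] 378 [0.6215 0.0765 0.068 ]
jar 0.81 [89.2, 230.8] 706 [0.5162 0.172  0.068 ]
stilt 0.51 [98.8, 342.1] 302 [0.6823 0.1527 0.068 ]
```

View pics/w2.png

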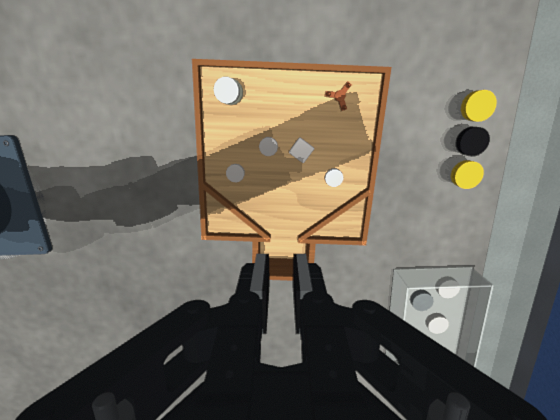

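The wrist view shows the tray's outer rim corners at about (193,60), (390,68), (365,244) and (203,239). The discs are at (333,178), (268,146) and (234,173), the tile at (301,149). Next I'll fit the tray pose and find the disc centroids.

```bash
cat > fit.py <<'E'
from h import *
from scipy.optimize import least_squares
Z=np.load('c1.npz');C=(Z['K'],Z['M'],Z['o']);w=np.load('w1.npy')
T=cam('top');t=cv2.imread('pics/top.png')[:,:,::-1]
def tr(p,P):
    P=np.asarray(P,float);c,s=np.cos(p[2]),np.sin(p[2]);return np.c_[p[0]+c*P[:,0]-s*P[:,1],p[1]+s*P[:,0]+c*P[:,1],P[:,2]]
# tray frame: centre 0,0 ; rim outer corners
cor=[[-143,174,75],[143,174,75],[143,-108,75],[-143,-108,75]];cor=np.array(cor)/1000
def refine(C,img,u):  # fit rim mid-line by sampling brown rim: dark saturated ridge
    return u
wp=np.array([[193,60],[390,68],[365,244],[203,239]],float)
tp=np.array([[220,154],[319.5,159.5],[312,260.5],[212.5,254.5]],float)
if __name__=='__main__':
    for nm,Cc,q,idx in(('wrist',C,wp,[0,1,2,3]),('top',T,tp,[1,0,3,2])):
        # top picture: right is world -y, up is +x
        if nm=='top': pts=cor[[1,2,3,0]]
        else: pts=cor
        r=least_squares(lambda p:(proj(Cc,tr(p,pts))-q).ravel(),[.59,.03,0]);print(nm,r.x.round(4),r.fun.round(1))
    for nm,Cc,img,seeds in(('wrist',C,w,[(333,178),(268,146),(234,173),(301,149)]),('top',T,t,[(277,179),(257,216),(272,237),(261,199)])):
        for k,(u,v) in enumerate(seeds):
            h=14 if nm=='wrist' else 8
            p=img[v-h:v+h+1,u-h:u+h+1].astype(float);sat=(p.max(2)-p.min(2))/p.max(2)
            m=(sat<.25*1.0).astype(np.uint8);n,l,st,ce=cv2.connectedComponentsWithStats(m)
            i=1+np.argmax(st[1:,4]);uu=ce[i]+[u-h,v-h];print(nm,k,uu.round(1),st[i,4],world(Cc,*uu,.068).round(4))
    big=cv2.resize(w[50:290,180:400],None,fx=2.7,fy=2.5,interpolation=cv2.INTER_CUBIC);cv2.imwrite('pics/w2c.png',big[:,:,::-1])
E
python3 fit.py
```

```text
wrist [ 0.5954  0.0291 -0.0711] [-1.3 -0.6  1.4 -0.8  1.3  1.6 -1.4  1.2]
top [ 0.5904  0.028  -0.0641] [-0.8 -1.2  0.7 -1.   2.6  1.3 -2.6  0.6]
wrist 0 [333.7 177.2] 272 [0.6723 0.0329 0.068 ]
wrist 1 [268. 146.] 290 [0.5675 0.0869 0.068 ]
wrist 2 [234.9 172.5] 276 [0.5117 0.0463 0.068 ]
wrist 3 [301.  149.7] 374 [0.6195 0.0792 0.068 ]
top 0 [276.9 178.8] 100 [0.6706 0.0314 0.068 ]
top 1 [257. 216.] 102 [0.5662 0.0856 0.068 ]
top 2 [271.6 236.5] 111 [0.5097 0.045  0.068 ]
top 3 [260.1 197.4] 128 [0.6182 0.0776 0.068 ]
```

View pics/w2c.png

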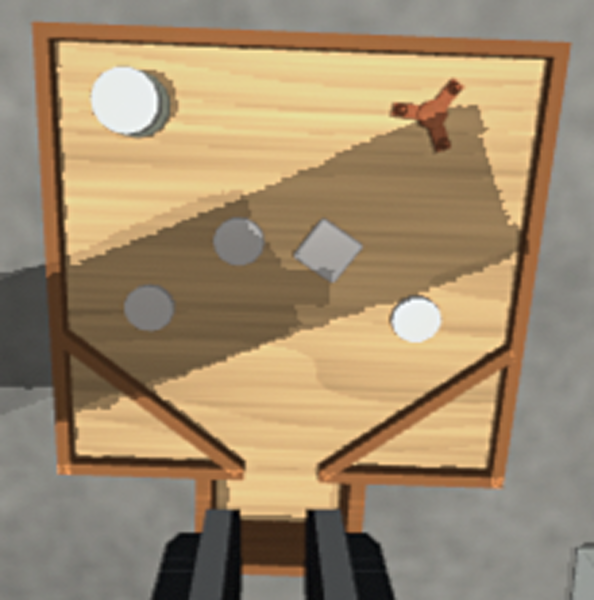

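```bash
cat > plan.py <<'E'
from h import *
from fit import *
import sys
q=np.array([[192.6,58.8],[391.5,67.2],[364.1,244.8],[203,240],[270,237.2],[298.5,236.8]])
pts=np.r_[cor,[[-.024,-.1,.075],[.024,-.1,.075]]]
rw=least_squares(lambda p:((proj(C,tr(p,pts))-q)*np.r_[1,1,1,1,2,2][:,None]).ravel(),[.59,.03,0])
TR=rw.x
def inv(P): 
    c,s=np.cos(TR[2]),np.sin(TR[2]);d=np.asarray(P)[:2]-TR[:2];return np.array([c*d[0]+s*d[1],-s*d[0]+c*d[1]])
D={0:(.6715,.032),1:(.567,.0862),2:(.5107,.0457)}
OFF=.0254
def path(k,step=.012,endy=-.126,mid=-.072,P0=None):
    P0=inv(P0 if P0 is not None else D[k]);P3=np.array([0,mid]);L=np.linalg.norm(P3-P0)
    a=np.array([0,mid+.045])-P0 if abs(P0[0])>.02 else P3-P0;a/=np.linalg.norm(a)
    t=np.linspace(0,1,400)[:,None];P1=P0+a*L*.4;P2=P3+np.array([0,.4*L])
    B=(1-t)**3*P0+3*(1-t)**2*t*P1+3*(1-t)*t*t*P2+t**3*P3
    B=np.r_[[P0-a*.012],B,[[0,endy]]]
    s=np.r_[0,np.cumsum(np.linalg.norm(np.diff(B,axis=0),axis=1))];n=int(np.ceil(s[-1]/step))
    g=np.linspace(0,s[-1],n+1);X=np.c_[np.interp(g,s,B[:,0]),np.interp(g,s,B[:,1])]
    H=np.array([ (lambda d:d/np.linalg.norm(d))(np.array([np.interp(x+.003,s,B[:,i])-np.interp(x-.003,s,B[:,i]) for i in(0,1)])) for x in g])
    tcp=X-OFF*H;return X,H,tcp
def toworld(X,H,tcp):
    W=tr(TR,np.c_[tcp,np.full(len(tcp),.063)]);th=np.arctan2(H[:,1],H[:,0])+TR[2]+np.pi;th=(th+np.pi)%(2*np.pi)-np.pi
    return W,th
def state():
    s=manip.state();M=R.from_quat(s['ee_rot']).as_matrix();return s,np.array(s['ee_pos']),np.arctan2(M[1,0],M[0,0])
def clear(H,tcp):  # least distance of finger corners to guide walls/gate posts (m)
    m=[]
    for h,p in zip(H,tcp):
        n=np.array([-h[1],h[0]])
        for a in(.011,-.011):
            for b in(.019,-.019):
                c=p+a*h+b*n;x=abs(c[0])
                m.append((.024-x) if c[1]<-.1 else ((.024+(c[1]+.1)*111/92)-x)*92/144 )
    return np.array(m).reshape(-1,4).min(1)
if __name__=='__main__':
    print('tray',TR.round(4),(rw.fun).round(1))
    for k in D: print(k,inv(D[k]).round(4))
    for o in((.619,.0785),(.516,.172),(.682,.1527)):print('obst',inv(o).round(3))
    s,p,a=state();print('yaw',np.degrees(a).round(1))
    for k in D:
        X,H,tcp=path(k);W,th=toworld(X,H,tcp);print('disc',k,'minclear mm',(clear(H,tcp)*1e3).round(0))
        print(' start TCP',W[0].round(4),'yaw',np.degrees(th[0]).round(1),'from now',((W[0]-p)/.8).round(3),'wz',((th[0]-a)/.5).round(3),'tray',tcp[0].round(3))
        print(np.c_[(W[1:,:2]-W[0,:2])/.8,(th[1:]-th[0])/.5].round(3).tolist())
E
python3 plan.py
```

```text
tray [ 0.5955  0.0311 -0.073 ] [-0.8 -1.2  0.3 -1.3  2.2 -0.1 -1.6 -1.   0.7 -0.1 -0.7  2.6]
0 [0.0757 0.0065]
1 [-0.0324  0.0529]
2 [-0.0856  0.0084]
obst [0.02  0.049]
obst [-0.09   0.135]
obst [0.077 0.128]
yaw 88.0
disc 0 minclear mm [18. 21. 24. 28. 32. 36. 40. 42. 43. 43. 41. 37. 29. 21. 12.  5.  5.]
 start TCP [0.7067 0.0446 0.063 ] yaw 19.7 from now [ 0.152 -0.019 -0.421] wz -2.386 tray [0.11  0.022]
[[-0.013, -0.005, 0.001], [-0.027, -0.009, 0.022], [-0.041, -0.014, 0.075], [-0.054, -0.018, 0.165], [-0.068, -0.022, 0.301], [-0.082, -0.027, 0.497], [-0.096, -0.032, 0.765], [-0.11, -0.039, 1.108], [-0.123, -0.047, 1.5], [-0.134, -0.058, 1.889], [-0.142, -0.071, 2.228], [-0.144, -0.085, 2.309], [-0.145, -0.1, 2.309], [-0.146, -0.114, 2.309], [-0.147, -0.128, 2.309], [-0.148, -0.142, 2.309]]
disc 1 minclear mm [108. 103.  97.  92.  87.  81.  76.  71.  65.  60.  53.  46.  38.  30.
  21.  12.   5.   5.]
 start TCP [0.5555 0.1218 0.063 ] yaw 107.9 from now [-0.037  0.078 -0.421] wz 0.695 tray [-0.047  0.088]
[[0.004, -0.014, 0.001], [0.009, -0.027, 0.01], [0.013, -0.041, 0.008], [0
[... 257 characters left out ...]
196, -0.771], [0.043, -0.21, -0.771], [0.042, -0.224, -0.771], [0.041, -0.239, -0.771]]
disc 2 minclear mm [12. 15. 18. 22. 26. 30. 34. 39. 42. 43. 43. 41. 37. 29. 20. 12.  5.  5.]
 start TCP [0.4773 0.0625 0.063 ] yaw 153.4 from now [-0.135  0.004 -0.421] wz 2.281 tray [-0.12   0.023]
[[0.013, -0.006, 0.0], [0.025, -0.013, 0.0], [0.038, -0.019, -0.026], [0.051, -0.025, -0.083], [0.064, -0.03, -0.178], [0.077, -0.036, -0.32], [0.09, -0.043, -0.523], [0.103, -0.05, -0.802], [0.116, -0.058, -1.156], [0.127, -0.068, -1.558], [0.137, -0.08, -1.952], [0.143, -0.094, -2.291], [0.143, -0.108, -2.358], [0.142, -0.122, -2.358], [0.141, -0.136, -2.358], [0.14, -0.151, -2.358], [0.139, -0.165, -2.358]]
```

```bash
python3 - <<'E'
s=open('plan.py').read()
s=s.replace("mid=-.072","mid=-.078").replace("a=np.array([0,mid+.045])-P0 if abs(P0[0])>.02 else P3-P0;a/=np.linalg.norm(a)",
"f=np.radians({0:-40,1:14,2:35}[k]);a=np.array([np.sin(f),-np.cos(f)])").replace("P0-a*.012","P0-a*.008")
open('plan.py','w').write(s)
E
python3 plan.py | tail -9
```

```text
start TCP [0.6948 0.056  0.063 ] yaw 45.8 from now [ 0.137 -0.004 -0.421] wz -1.473 tray [0.097 0.032]
[[-0.009, -0.011, -0.075], [-0.018, -0.023, -0.292], [-0.029, -0.034, -0.455], [-0.04, -0.042, -0.553], [-0.053, -0.05, -0.571], [-0.066, -0.056, -0.494], [-0.08, -0.062, -0.292], [-0.094, -0.067, 0.063], [-0.109, -0.075, 0.549], [-0.121, -0.085, 1.045], [-0.129, -0.099, 1.391], [-0.13, -0.113, 1.396], [-0.131, -0.128, 1.396], [-0.132, -0.142, 1.396], [-0.133, -0.157, 1.396]]
disc 1 minclear mm [110. 103.  95.  88.  82.  75.  70.  64.  58.  52.  46.  39.  31.  22.
  13.   3.   5.]
 start TCP [0.5613 0.1191 0.063 ] yaw 99.8 from now [-0.03   0.075 -0.421] wz 0.412 tray [-0.041  0.085]
[[0.002, -0.015, 0.023], [0.004, -0.03, 0.091], [0.007, -0.044, 0.149], [0.01, -0.059, 0.189], [0.014, -0.074, 0.2], [0.018, -0.088, 0.174], [0.023, -0.102, 0.108], [0.027, -0.117, 0.006], [0.031, -0.131, -0.118], [0.035, -0.146, -0.25], [0.037, -0.161, -0.376], [0.038, -0.176, -0.482], [0.037, -0.191, -0.489], [0.036, -0.206, -0.489], [0.035, -0.221, -0.489], [0.034, -0.235, -0.489]]
disc 2 minclear mm [32. 28. 24. 21. 19. 19. 21. 24. 29. 32. 34. 34. 30. 21. 12.  5.  5.]
 start TCP [0.4936 0.0744 0.063 ] yaw 120.8 from now [-0.115  0.019 -0.421] wz 1.145 tray [-0.105  0.036]
[[0.006, -0.013, 0.093], [0.011, -0.027, 0.384], [0.019, -0.04, 0.622], [0.028, -0.051, 0.791], [0.039, -0.06, 0.884], [0.051, -0.068, 0.893], [0.064, -0.075, 0.803], [0.077, -0.082, 0.584], [0.091, -0.088, 0.197], [0.105, -0.096, -0.336], [0.117, -0.108, -0.874], [0.122, -0.122, -1.22], [0.121, -0.137, -1.222], [0.12, -0.151, -1.222], [0.119, -0.165, -1.222], [0.118, -0.18, -1.222]]
```

```bash
cat > go.py <<'E'
from plan import *
def pose(c,h,off): # disc point c (tray), heading angle f from -y (deg, + toward +x), TCP offset behind
    f=np.radians(h);d=np.array([np.sin(f),-np.cos(f)]);W=tr(TR,[[*(np.asarray(c)-off*d),.063]])[0]
    return W,np.radians(h)-np.pi/2+TR[2]+np.pi
def show(seq,base=None):
    s,p,a=state();print('t',s['time'],'pos',p.round(4),'yaw',np.degrees(a).round(1),'gap',round(s['finger_gap'],4))
    for n,(W,y) in seq:
        print(n,W.round(4),np.degrees(y).round(1),'d',((W-p)/.8).round(3),'wz',round(((y-a+np.pi)%(2*np.pi)-np.pi)/.5,3));p,a=W,y
def seq(c,tgt):
    c=np.asarray(c);tgt=np.asarray(tgt);v=tgt-c;h=np.degrees(np.arctan2(v[0],-v[1]))
    if abs(h)<1 : h=0
    return [('pre',pose(c,h,OFF+.006)),('end',pose(tgt,h,OFF)),('back',pose(tgt,h,OFF+.012)),('preB',pose(tgt,0,OFF+.008)),('endB',pose((0,-.128),0,OFF))]
if __name__=='__main__':
    k=int(sys.argv[1]);show(seq(inv(D[k]),eval(sys.argv[2])))
E
python3 go.py 0 '(0,-.06)'
```

```text
t 3.45 pos [0.5852 0.0594 0.3996] yaw 88.0 gap 0.0131
pre [0.6965 0.0509 0.063 ] 37.1 d [ 0.139 -0.011 -0.421] wz -1.778
end [ 0.6114 -0.0135  0.063 ] 37.1 d [-0.106 -0.08   0.   ] wz 0.0
back [ 0.621  -0.0062  0.063 ] 37.1 d [0.012 0.009 0.   ] wz 0.0
preB [0.5936 0.0045 0.063 ] 85.8 d [-0.034  0.013  0.   ] wz 1.701
endB [ 0.588  -0.0713  0.063 ] 85.8 d [-0.007 -0.095  0.   ] wz 0.0
```

```bash
python3 -m crank '[{"tx":0.04,"ty":0,"tz":-0.05,"wx":0,"wy":0,"wz":-0.2,"gripper":0.8},{"tx":0.08,"ty":-0.01,"tz":-0.1,"wx":0,"wy":0,"wz":-0.4,"gripper":0.8},{"tx":0.11,"ty":-0.01,"tz":-0.15,"wx":0,"wy":0,"wz":-0.6,"gripper":0.8},{"tx":0.139,"ty":-0.011,"tz":-0.2,"wx":0,"wy":0,"wz":-0.8,"gripper":0.8},{"tx":0.139,"ty":-0.011,"tz":-0.25,"wx":0,"wy":0,"wz":-1,"gripper":0.8},{"tx":0.139,"ty":-0.011,"tz":-0.3,"wx":0,"wy":0,"wz":-1,"gripper":0.8},{"tx":0.139,"ty":-0.011,"tz":-0.34,"wx":0,"wy":0,"wz":-1,"gripper":0.8},{"tx":0.139,"ty":-0.011,"tz":-0.34,"wx":0,"wy":0,"wz":-1,"gripper":0.8},{"tx":0.139,"ty":-0.011,"tz":-0.34,"wx":0,"wy":0,"wz":-1,"gripper":0.8},{"tx":0.139,"ty":-0.011,"tz":-0.34,"wx":0,"wy":0,"wz":-1,"gripper":0.8}]'
python3 -m crank '[{"tx":0,"ty":0,"tz":0,"wx":0,"wy":0,"wz":-0.2,"gripper":0.8},{"tx":0,"ty":0,"tz":0,"wx":0,"wy":0,"wz":-0.4,"gripper":0.8},{"tx":0,"ty":0,"tz":0,"wx":0,"wy":0,"wz":-0.6,"gripper":0.8},{"tx":0,"ty":0,"tz":-0.01,"wx":0,"wy":0,"wz":-0.778,"gripper":0.8},{"tx":0,"ty":0,"tz":-0.03,"wx":0,"wy":0,"wz":-0.778,"gripper":0.8},{"tx":0,"ty":0,"tz":-0.04,"wx":0,"wy":0,"wz":-0.778,"gripper":0.8},{"tx":0,"ty":0,"tz":-0.04,"wx":0,"wy":0,"wz":-0.778,"gripper":0.8},{"tx":0,"ty":0,"tz":-0.04,"wx":0,"wy":0,"wz":-0.778,"gripper":0.8},{"tx":0,"ty":0,"tz":-0.04,"wx":0,"wy":0,"wz":-0.778,"gripper":0.8},{"tx":0,"ty":0,"tz":-0.04,"wx":0,"wy":0,"wz":-0.778,"gripper":0.8}]'
python3 - <<'E'
from h import *
s=manip.state();w=optics.grab_frame('wrist')
cv2.imwrite('pics/w3.png',w[:,:,::-1])
E
python3 go.py 0 '(0,-.06)'
```

```text
time: 4.28
ee_pos: [0.697, 0.0516, 0.1286]
ee_rot: [0.868, 0.496, 0.0, 0.0]
ft_force: [0.5, -0.3, 0.1]
finger_gap: 0.0083
grip_force: 0.0
time: 5.12
ee_pos: [0.6973, 0.0517, 0.0967]
ee_rot: [0.948, 0.319, 0.001, 0.0]
ft_force: [-0.2, -0.8, 0.0]
finger_gap: 0.0084
grip_force: 0.0
t 5.1667 pos [0.6971 0.0517 0.0964] yaw 37.2 gap 0.0086
pre [0.6965 0.0509 0.063 ] 37.1 d [-0.001 -0.001 -0.042] wz -0.003
end [ 0.6114 -0.0135  0.063 ] 37.1 d [-0.106 -0.08   0.   ] wz 0.0
back [ 0.621  -0.0062  0.063 ] 37.1 d [0.012 0.009 0.   ] wz 0.0
preB [0.5936 0.0045 0.063 ] 85.8 d [-0.034  0.013  0.   ] wz 1.701
endB [ 0.588  -0.0713  0.063 ] 85.8 d [-0.007 -0.095  0.   ] wz 0.0
```

View pics/w3.png

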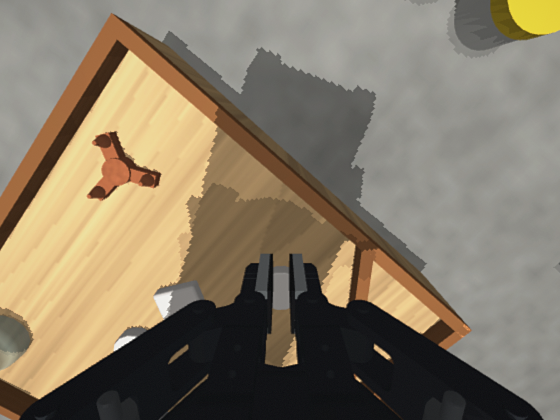

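The disc shows centred between the fingertips at about (281,285). The tile at (180,298) is clear. Next I'll lower and push.

```bash
python3 -m crank '[{"tx":-0.001,"ty":-0.001,"tz":-0.015,"wx":0,"wy":0,"wz":0,"gripper":0.8},{"tx":-0.001,"ty":-0.001,"tz":-0.03,"wx":0,"wy":0,"wz":0,"gripper":0.8},{"tx":-0.001,"ty":-0.001,"tz":-0.042,"wx":0,"wy":0,"wz":0,"gripper":0.8},{"tx":-0.001,"ty":-0.001,"tz":-0.042,"wx":0,"wy":0,"wz":0,"gripper":0.8},{"tx":-0.005,"ty":-0.004,"tz":-0.042,"wx":0,"wy":0,"wz":0,"gripper":0.8},{"tx":-0.011,"ty":-0.0085,"tz":-0.042,"wx":0,"wy":0,"wz":0,"gripper":0.8},{"tx":-0.02,"ty":-0.015,"tz":-0.042,"wx":0,"wy":0,"wz":0,"gripper":0.8},{"tx":-0.03,"ty":-0.023,"tz":-0.042,"wx":0,"wy":0,"wz":0,"gripper":0.8},{"tx":-0.04,"ty":-0.03,"tz":-0.042,"wx":0,"wy":0,"wz":0,"gripper":0.8},{"tx":-0.05,"ty":-0.038,"tz":-0.042,"wx":0,"wy":0,"wz":0,"gripper":0.8}]'
python3 -m crank '[{"tx":-0.01,"ty":-0.0075,"tz":0,"wx":0,"wy":0,"wz":0,"gripper":0.8},{"tx":-0.02,"ty":-0.015,"tz":0,"wx":0,"wy":0,"wz":0,"gripper":0.8},{"tx":-0.03,"ty":-0.0225,"tz":0,"wx":0,"wy":0,"wz":0,"gripper":0.8},{"tx":-0.04,"ty":-0.03,"tz":0,"wx":0,"wy":0,"wz":0,"gripper":0.8},{"tx":-0.05,"ty":-0.038,"tz":0,"wx":0,"wy":0,"wz":0,"gripper":0.8},{"tx":-0.057,"ty":-0.043,"tz":0,"wx":0,"wy":0,"wz":0,"gripper":0.8},{"tx":-0.057,"ty":-0.043,"tz":0,"wx":0,"wy":0,"wz":0,"gripper":0.8},{"tx":-0.045,"ty":-0.034,"tz":0,"wx":0,"wy":0,"wz":0,"gripper":0.8},{"tx":-0.045,"ty":-0.034,"tz":0,"wx":0,"wy":0,"wz":0,"gripper":0.8},{"tx":-0.045,"ty":-0.034,"tz":0,"wx":0,"wy":0,"wz":0,"gripper":0.8}]'
python3 - <<'E'
from go import *
t=optics.grab_frame('top');cv2.imwrite('pics/t2.png',cv2.resize(t[140:280,190:360],None,fx=4,fy=4,interpolation=cv2.INTER_CUBIC)[:,:,::-1])
for o in optics.outline_of('top','disc1_center')[:4]:print(o['score'],o['at'],o['pixels'].sum(),inv(world(T,o['at'][1],o['at'][0],.068)).round(4))
show(seq(inv(D[0]),(0,-.06)))
E
```

```text
time: 6.0
ee_pos: [0.6552, 0.0202, 0.0615]
ee_rot: [0.948, 0.319, -0.0, 0.0]
ft_force: [-0.1, -0.3, -0.0]
finger_gap: 0.0087
grip_force: 0.0
time: 6.83
ee_pos: [0.621, -0.0051, 0.0617]
ee_rot: [0.948, 0.319, 0.0, -0.0]
ft_force: [-0.1, 0.6, -0.2]
finger_gap: 0.0087
grip_force: 0.0
t 6.9333 pos [ 0.6203 -0.0059  0.0615] yaw 37.2 gap 0.0084
pre [0.6965 0.0509 0.063 ] 37.1 d [0.095 0.071 0.002] wz -0.003
end [ 0.6114 -0.0135  0.063 ] 37.1 d [-0.106 -0.08   0.   ] wz 0.0
back [ 0.621  -0.0062  0.063 ] 37.1 d [0.012 0.009 0.   ] wz 0.0
preB [0.5936 0.0045 0.063 ] 85.8 d [-0.034  0.013  0.   ] wz 1.701
endB [ 0.588  -0.0713  0.063 ] 85.8 d [-0.007 -0.095  0.   ] wz 0.0
```

View pics/t2.png

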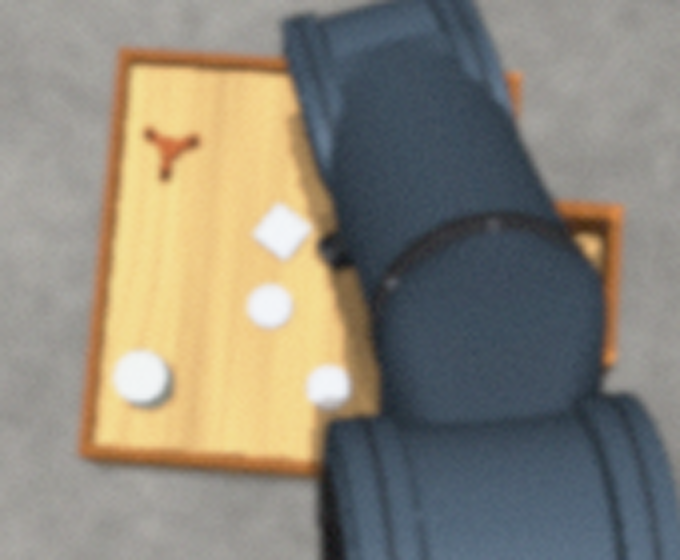

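The top view is blocked by the arm at the gate, though the tile and the other discs haven't moved. I'll check with the side camera.

Run:
```python
from go import *
t=optics.grab_frame('side');cv2.imwrite('pics/s2.png',cv2.resize(t[165:285,180:350],None,fx=4,fy=4,interpolation=cv2.INTER_CUBIC)[:,:,::-1])
S=cam('side')
for c in('side',):
 for o in optics.outline_of(c,'disc1_center')[:5]:print(o['score'],o['at'],o['pixels'].sum(),inv(world(S,o['at'][1],o['at'][0],.067)).round(4))
```

```text
0.62 [149.4, 316.5] 353 [-0.0324 -0.3983]
0.61 [219.5, 308.0] 68 [-0.09    0.0088]
0.38 [200.3, 277.9] 82 [ 0.0043 -0.0607]
```

View pics/s2.png

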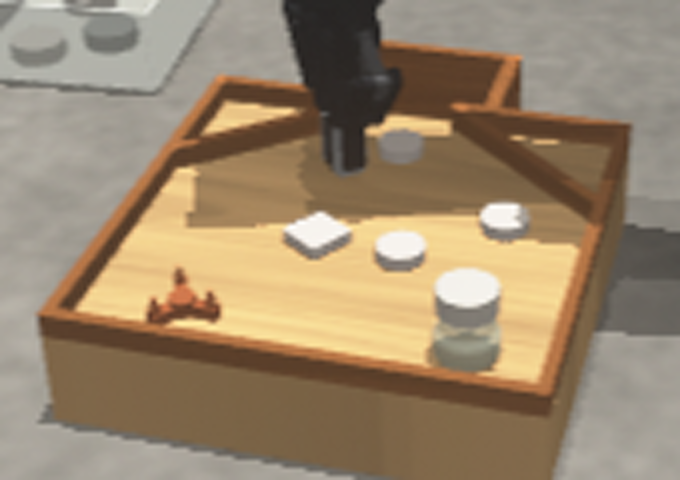

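The disc sits at about (278,200) in the side view, which puts it at (0,-61 mm) in the tray frame as planned. Next I swing behind it and push it through the gate.

```bash
python3 -m crank '[{"tx":0.005,"ty":0.02,"tz":0.002,"wx":0,"wy":0,"wz":0.1,"gripper":0.8},{"tx":0,"ty":0.035,"tz":0.002,"wx":0,"wy":0,"wz":0.3,"gripper":0.8},{"tx":-0.01,"ty":0.04,"tz":0.002,"wx":0,"wy":0,"wz":0.5,"gripper":0.8},{"tx":-0.02,"ty":0.04,"tz":0.002,"wx":0,"wy":0,"wz":0.7,"gripper":0.8},{"tx":-0.033,"ty":0.04,"tz":0.002,"wx":0,"wy":0,"wz":0.9,"gripper":0.8},{"tx":-0.033,"ty":0.04,"tz":0.002,"wx":0,"wy":0,"wz":1,"gripper":0.8},{"tx":-0.033,"ty":0.04,"tz":0.002,"wx":0,"wy":0,"wz":1,"gripper":0.8},{"tx":-0.033,"ty":0.04,"tz":0.002,"wx":0,"wy":0,"wz":1,"gripper":0.8},{"tx":-0.033,"ty":0.04,"tz":0.002,"wx":0,"wy":0,"wz":1,"gripper":0.8},{"tx":-0.033,"ty":0.04,"tz":0.002,"wx":0,"wy":0,"wz":1,"gripper":0.8}]'
python3 -m crank '[{"tx":0,"ty":0,"tz":0,"wx":0,"wy":0,"wz":0.2,"gripper":0.8},{"tx":0,"ty":0,"tz":0,"wx":0,"wy":0,"wz":0.4,"gripper":0.8},{"tx":0,"ty":0,"tz":0,"wx":0,"wy":0,"wz":0.6,"gripper":0.8},{"tx":0,"ty":0,"tz":0,"wx":0,"wy":0,"wz":0.697,"gripper":0.8},{"tx":0,"ty":0,"tz":0,"wx":0,"wy":0,"wz":0.697,"gripper":0.8},{"tx":0,"ty":-0.01,"tz":0,"wx":0,"wy":0,"wz":0.697,"gripper":0.8},{"tx":0,"ty":-0.02,"tz":0,"wx":0,"wy":0,"wz":0.697,"gripper":0.8},{"tx":0,"ty":-0.025,"tz":0,"wx":0,"wy":0,"wz":0.697,"gripper":0.8},{"tx":0,"ty":-0.025,"tz":0,"wx":0,"wy":0,"wz":0.697,"gripper":0.8},{"tx":0,"ty":-0.025,"tz":0,"wx":0,"wy":0,"wz":0.697,"gripper":0.8}]'
python3 - <<'E'
from go import *
s=seq(inv(D[0]),(0,-.06));show(s[3:])
t=optics.grab_frame('side');S=cam('side')
for o in optics.outline_of('side','disc1_center')[:5]:print(o['score'],o['at'],o['pixels'].sum(),inv(world(S,o['at'][1],o['at'][0],.067)).round(4))
E
```

```text
time: 7.87
ee_pos: [0.5944, 0.0262, 0.0633]
ee_rot: [0.84, 0.543, 0.0, 0.0]
ft_force: [0.4, -0.0, 0.1]
finger_gap: 0.0086
grip_force: 0.0
time: 8.7
ee_pos: [0.5941, 0.0054, 0.0633]
ee_rot: [0.733, 0.68, -0.0, 0.0]
ft_force: [-0.2, -0.1, 0.2]
finger_gap: 0.0085
grip_force: 0.0
t 8.7 pos [0.5941 0.0054 0.0633] yaw 85.7 gap 0.0085
preB [0.5936 0.0045 0.063 ] 85.8 d [-0.001 -0.001 -0.   ] wz 0.004
endB [ 0.588  -0.0713  0.063 ] 85.8 d [-0.007 -0.095  0.   ] wz 0.0
0.31 [149.3, 316.8] 406 [-0.0332 -0.3993]
```

```bash
python3 -m crank '[{"tx":-0.001,"ty":-0.006,"tz":0,"wx":0,"wy":0,"wz":0,"gripper":0.8},{"tx":-0.002,"ty":-0.014,"tz":0,"wx":0,"wy":0,"wz":0,"gripper":0.8},{"tx":-0.002,"ty":-0.024,"tz":0,"wx":0,"wy":0,"wz":0,"gripper":0.8},{"tx":-0.003,"ty":-0.034,"tz":0,"wx":0,"wy":0,"wz":0,"gripper":0.8},{"tx":-0.004,"ty":-0.044,"tz":0,"wx":0,"wy":0,"wz":0,"gripper":0.8},{"tx":-0.004,"ty":-0.054,"tz":0,"wx":0,"wy":0,"wz":0,"gripper":0.8},{"tx":-0.005,"ty":-0.064,"tz":0,"wx":0,"wy":0,"wz":0,"gripper":0.8},{"tx":-0.006,"ty":-0.074,"tz":0,"wx":0,"wy":0,"wz":0,"gripper":0.8},{"tx":-0.007,"ty":-0.084,"tz":0,"wx":0,"wy":0,"wz":0,"gripper":0.8},{"tx":-0.0075,"ty":-0.096,"tz":0,"wx":0,"wy":0,"wz":0,"gripper":0.8}]'
python3 -m crank '[{"tx":0,"ty":0,"tz":0,"wx":0,"wy":0,"wz":0,"gripper":0.8},{"tx":0,"ty":0,"tz":0,"wx":0,"wy":0,"wz":0,"gripper":0.8},{"tx":0,"ty":0.01,"tz":0,"wx":0,"wy":0,"wz":0,"gripper":0.8},{"tx":0,"ty":0.02,"tz":0.03,"wx":0,"wy":0,"wz":0,"gripper":0.8},{"tx":0,"ty":0.05,"tz":0.08,"wx":0,"wy":0,"wz":0,"gripper":0.8},{"tx":0,"ty":0.1,"tz":0.12,"wx":0,"wy":0,"wz":0,"gripper":0.8},{"tx":0,"ty":0.14,"tz":0.17,"wx":0,"wy":0,"wz":0,"gripper":0.8},{"tx":0,"ty":0.17,"tz":0.2,"wx":0,"wy":0,"wz":0,"gripper":0.8},{"tx":0,"ty":0.17,"tz":0.2,"wx":0,"wy":0,"wz":0,"gripper":0.8},{"tx":0,"ty":0.17,"tz":0.2,"wx":0,"wy":0,"wz":0,"gripper":0.8}]'
python3 - <<'E'
from go import *
C=cam('wrist');w=optics.grab_frame('wrist');cv2.imwrite('pics/w4.png',w[:,:,::-1])
for o in optics.outline_of('wrist','disc1_center')[:5]:print(o['score'],o['at'],o['pixels'].sum(),inv(world(C,o['at'][1],o['at'][0],.067)).round(4))
t=optics.grab_frame('side');S=cam('side')
for o in optics.outline_of('side','disc1_center')[:5]:print(o['score'],o['at'],o['pixels'].sum(),inv(world(S,o['at'][1],o['at'][0],.067)).round(4))
show(seq(inv(D[2]),(0,-.07)))
E
```

```text
time: 9.63
ee_pos: [0.588, -0.0714, 0.0633]
ee_rot: [0.733, 0.681, 0.0, -0.0]
ft_force: [0.2, 0.4, -0.2]
finger_gap: 0.0084
grip_force: 0.0
time: 10.47
ee_pos: [0.589, 0.072, 0.2273]
ee_rot: [0.73, 0.683, 0.003, 0.001]
ft_force: [0.4, 0.7, 0.5]
finger_gap: 0.0082
grip_force: 0.0
t 10.6667 pos [0.5874 0.0642 0.2219] yaw 85.8 gap 0.009
pre [0.4891 0.0685 0.063 ] 133.3 d [-0.123  0.005 -0.199] wz 1.661
end [ 0.573  -0.0203  0.063 ] 133.3 d [ 0.105 -0.111  0.   ] wz 0.0
back [ 0.5647 -0.0115  0.063 ] 133.3 d [-0.01   0.011  0.   ] wz 0.0
preB [ 0.5928 -0.0054  0.063 ] 85.8 d [0.035 0.008 0.   ] wz -1.659
endB [ 0.588  -0.0713  0.063 ] 85.8 d [-0.006 -0.082  0.   ] wz 0.0
```

View pics/w4.png

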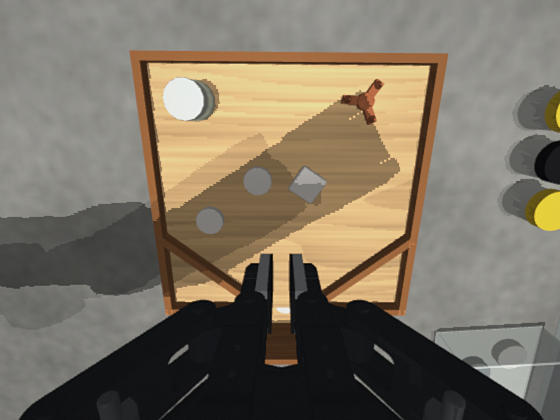

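The tile and both remaining discs, at (257,181) and (209,221), are still in place. A bright spot near (283,308) might be the first disc, so I'll zoom in and compute where it is.

Run:
```python
from go import *
C=cam('wrist');w=optics.grab_frame('wrist')
for z in(.067,.03,.016):print(z,inv(world(C,283,308,z)).round(4))
P=tr(TR,[[0,-.1,.06],[0,-.108,.06],[0,-.175,.075],[0,-.140,.016]]);print(proj(C,P).round(0))
t=optics.grab_frame('top');
a=cv2.resize(w[280:370,240:330],(400,400),interpolation=cv2.INTER_CUBIC);b=cv2.resize(t[180:240,290:350],(400,400),interpolation=cv2.INTER_CUBIC)
cv2.imwrite('pics/z.png',np.hstack([a,b])[:,:,::-1])
```

```text
0.067 [-0.0067 -0.1101]
0.03 [-0.0065 -0.138 ]
0.016 [-0.0064 -0.1486]
[[289. 297.]
 [288. 303.]
 [288. 356.]
 [288. 303.]]
```

View pics/z.png

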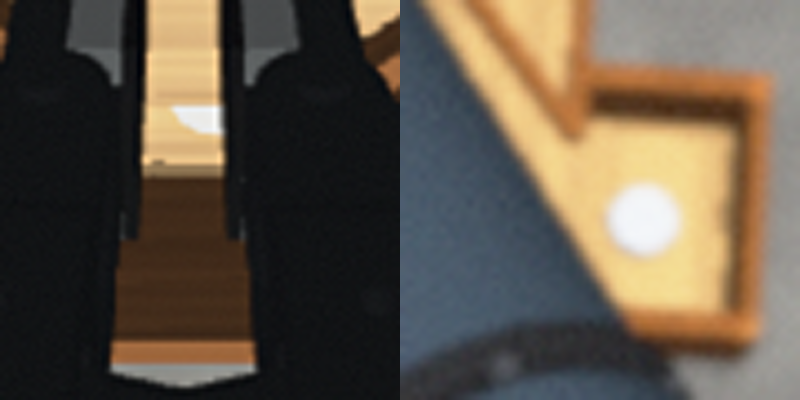

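The top crop shows the first disc lying flat in the slot. I'll move to the left disc. My picture allowance is used up, so from here I check by numbers.

```bash
python3 -m crank '[{"tx":-0.02,"ty":0,"tz":-0.02,"wx":0,"wy":0,"wz":0.2,"gripper":0.8},{"tx":-0.05,"ty":0,"tz":-0.05,"wx":0,"wy":0,"wz":0.4,"gripper":0.8},{"tx":-0.09,"ty":0.003,"tz":-0.08,"wx":0,"wy":0,"wz":0.6,"gripper":0.8},{"tx":-0.123,"ty":0.005,"tz":-0.12,"wx":0,"wy":0,"wz":0.8,"gripper":0.8},{"tx":-0.123,"ty":0.005,"tz":-0.14,"wx":0,"wy":0,"wz":1,"gripper":0.8},{"tx":-0.123,"ty":0.005,"tz":-0.14,"wx":0,"wy":0,"wz":1,"gripper":0.8},{"tx":-0.123,"ty":0.005,"tz":-0.14,"wx":0,"wy":0,"wz":1,"gripper":0.8},{"tx":-0.123,"ty":0.005,"tz":-0.14,"wx":0,"wy":0,"wz":1,"gripper":0.8},{"tx":-0.123,"ty":0.005,"tz":-0.14,"wx":0,"wy":0,"wz":1,"gripper":0.8},{"tx":-0.123,"ty":0.005,"tz":-0.14,"wx":0,"wy":0,"wz":1,"gripper":0.8}]'
python3 -m crank '[{"tx":0,"ty":0,"tz":0,"wx":0,"wy":0,"wz":0.2,"gripper":0.8},{"tx":0,"ty":0,"tz":0,"wx":0,"wy":0,"wz":0.4,"gripper":0.8},{"tx":0,"ty":0,"tz":0,"wx":0,"wy":0,"wz":0.6,"gripper":0.8},{"tx":0,"ty":0,"tz":-0.01,"wx":0,"wy":0,"wz":0.661,"gripper":0.8},{"tx":0,"ty":0,"tz":-0.01,"wx":0,"wy":0,"wz":0.661,"gripper":0.8},{"tx":0,"ty":0,"tz":-0.01,"wx":0,"wy":0,"wz":0.661,"gripper":0.8},{"tx":0,"ty":0,"tz":-0.01,"wx":0,"wy":0,"wz":0.661,"gripper":0.8},{"tx":0,"ty":0,"tz":-0.01,"wx":0,"wy":0,"wz":0.661,"gripper":0.8},{"tx":0,"ty":0,"tz":-0.01,"wx":0,"wy":0,"wz":0.661,"gripper":0.8},{"tx":0,"ty":0,"tz":-0.01,"wx":0,"wy":0,"wz":0.661,"gripper":0.8}]'
python3 go.py 2 '(0,-.07)'
python3 - <<'E'
from go import *
C=cam('wrist');w=optics.grab_frame('wrist').astype(float)
P=proj(C,[[*D[2],.07]])[0];print('disc px',P)
u,v=P.round().astype(int);p=w[v-45:v+45,u-60:u+60];sat=(p.max(2)-p.min(2))/(p.max(2)+1);m=((sat<.2)&(p.max(2)>90))
n,l,st,ce=cv2.connectedComponentsWithStats(m.astype(np.uint8))
for i in range(1,n):
  if st[i,4]>30:print(st[i],ce[i]+[u-60,v-45])
E
```

```text
time: 11.6
ee_pos: [0.491, 0.0694, 0.1122]
ee_rot: [0.542, 0.84, 0.001, 0.001]
ft_force: [-0.4, -0.7, -0.0]
finger_gap: 0.0089
grip_force: 0.0
time: 12.43
ee_pos: [0.4898, 0.0693, 0.1034]
ee_rot: [0.396, 0.918, 0.0, 0.0]
ft_force: [-0.1, 0.0, -0.8]
finger_gap: 0.0085
grip_force: 0.0
t 12.4333 pos [0.4898 0.0693 0.1034] yaw 133.3 gap 0.0085
pre [0.4891 0.0685 0.063 ] 133.3 d [-0.001 -0.001 -0.051] wz -0.0
end [ 0.573  -0.0203  0.063 ] 133.3 d [ 0.105 -0.111  0.   ] wz 0.0
back [ 0.5647 -0.0115  0.063 ] 133.3 d [-0.01   0.011  0.   ] wz 0.0
preB [ 0.5928 -0.0054  0.063 ] 85.8 d [0.035 0.008 0.   ] wz -1.659
endB [ 0.588  -0.0713  0.063 ] 85.8 d [-0.006 -0.082  0.   ] wz 0.0
disc px [277.48851622 283.24661981]
[ 56  21  17  43 667] [280.55172414 280.36131934]
[41 53  9  8 33] [263.78787879 293.3030303 ]
[78 53  9  8 33] [297.39393939 293.33333333]
```

```bash
python3 -m crank '[{"tx":-0.001,"ty":-0.001,"tz":-0.02,"wx":0,"wy":0,"wz":0,"gripper":0.8},{"tx":-0.001,"ty":-0.001,"tz":-0.04,"wx":0,"wy":0,"wz":0,"gripper":0.8},{"tx":-0.001,"ty":-0.001,"tz":-0.05,"wx":0,"wy":0,"wz":0,"gripper":0.8},{"tx":-0.001,"ty":-0.001,"tz":-0.05,"wx":0,"wy":0,"wz":0,"gripper":0.8},{"tx":0.003,"ty":-0.005,"tz":-0.05,"wx":0,"wy":0,"wz":0,"gripper":0.8},{"tx":0.008,"ty":-0.011,"tz":-0.05,"wx":0,"wy":0,"wz":0,"gripper":0.8},{"tx":0.016,"ty":-0.019,"tz":-0.05,"wx":0,"wy":0,"wz":0,"gripper":0.8},{"tx":0.025,"ty":-0.0285,"tz":-0.05,"wx":0,"wy":0,"wz":0,"gripper":0.8},{"tx":0.034,"ty":-0.038,"tz":-0.05,"wx":0,"wy":0,"wz":0,"gripper":0.8},{"tx":0.043,"ty":-0.0475,"tz":-0.05,"wx":0,"wy":0,"wz":0,"gripper":0.8}]'
python3 -m crank '[{"tx":0.009,"ty":-0.0095,"tz":0,"wx":0,"wy":0,"wz":0,"gripper":0.8},{"tx":0.018,"ty":-0.019,"tz":0,"wx":0,"wy":0,"wz":0,"gripper":0.8},{"tx":0.027,"ty":-0.0285,"tz":0,"wx":0,"wy":0,"wz":0,"gripper":0.8},{"tx":0.036,"ty":-0.038,"tz":0,"wx":0,"wy":0,"wz":0,"gripper":0.8},{"tx":0.045,"ty":-0.0475,"tz":0,"wx":0,"wy":0,"wz":0,"gripper":0.8},{"tx":0.054,"ty":-0.057,"tz":0,"wx":0,"wy":0,"wz":0,"gripper":0.8},{"tx":0.061,"ty":-0.0645,"tz":0,"wx":0,"wy":0,"wz":0,"gripper":0.8},{"tx":0.061,"ty":-0.0645,"tz":0,"wx":0,"wy":0,"wz":0,"gripper":0.8},{"tx":0.049,"ty":-0.051,"tz":0,"wx":0,"wy":0,"wz":0,"gripper":0.8},{"tx":0.049,"ty":-0.051,"tz":0,"wx":0,"wy":0,"wz":0,"gripper":0.8}]'
python3 - <<'E'
from go import *
show(seq(inv(D[2]),(0,-.07))[3:])
S=cam('side')
t=optics.grab_frame('side').astype(float)
for o in optics.outline_of('side','disc1_center')[:5]:print(o['score'],o['at'],o['pixels'].sum(),inv(world(S,o['at'][1],o['at'][0],.067)).round(4))
P=proj(S,tr(TR,[[0,-.07,.068]]))[0].round().astype(int);print(P);u,v=P
p=t[v-16:v+16,u-25:u+25];sat=(p.max(2)-p.min(2))/(p.max(2)+1);m=(sat<.22)&(p.max(2)>90)
n,l,st,ce=cv2.connectedComponentsWithStats(m.astype(np.uint8))
for i in range(1,n):
  if st[i,4]>15:c=ce[i]+[u-25,v-16];print(st[i],c,inv(world(S,*c,.067)).round(4))
E
```

```text
time: 13.32
ee_pos: [0.5252, 0.0299, 0.0635]
ee_rot: [0.396, 0.918, 0.0, 0.0]
ft_force: [-0.2, 0.1, -0.1]
finger_gap: 0.0086
grip_force: 0.1
time: 14.15
ee_pos: [0.5619, -0.0075, 0.0633]
ee_rot: [0.395, 0.919, 0.0, -0.001]
ft_force: [-0.2, 0.7, 0.5]
finger_gap: 0.0084
grip_force: 0.0
t 14.15 pos [ 0.5619 -0.0075  0.0633] yaw 133.5 gap 0.0084
preB [ 0.5928 -0.0054  0.063 ] 85.8 d [ 0.039  0.003 -0.   ] wz -1.664
endB [ 0.588  -0.0713  0.063 ] 85.8 d [-0.006 -0.082  0.   ] wz 0.0
[280 198]
[ 0  0 11  5 44] [259.88636364 183.75      ] [ 0.0769 -0.1353]
[19 14  8  8 45] [277.48888889 199.66666667] [ 0.0062 -0.0636]
```

```bash
python3 -m crank '[{"tx":-0.005,"ty":0.015,"tz":0,"wx":0,"wy":0,"wz":-0.1,"gripper":0.8},{"tx":0,"ty":0.03,"tz":0,"wx":0,"wy":0,"wz":-0.3,"gripper":0.8},{"tx":0.01,"ty":0.035,"tz":0,"wx":0,"wy":0,"wz":-0.5,"gripper":0.8},{"tx":0.025,"ty":0.035,"tz":0,"wx":0,"wy":0,"wz":-0.7,"gripper":0.8},{"tx":0.038,"ty":0.035,"tz":0,"wx":0,"wy":0,"wz":-0.9,"gripper":0.8},{"tx":0.038,"ty":0.035,"tz":0,"wx":0,"wy":0,"wz":-1,"gripper":0.8},{"tx":0.038,"ty":0.035,"tz":0,"wx":0,"wy":0,"wz":-1,"gripper":0.8},{"tx":0.038,"ty":0.035,"tz":0,"wx":0,"wy":0,"wz":-1,"gripper":0.8},{"tx":0.038,"ty":0.035,"tz":0,"wx":0,"wy":0,"wz":-1,"gripper":0.8},{"tx":0.038,"ty":0.035,"tz":0,"wx":0,"wy":0,"wz":-1,"gripper":0.8}]'
python3 -m crank '[{"tx":0,"ty":0,"tz":0,"wx":0,"wy":0,"wz":-0.2,"gripper":0.8},{"tx":0,"ty":0,"tz":0,"wx":0,"wy":0,"wz":-0.4,"gripper":0.8},{"tx":0,"ty":0,"tz":0,"wx":0,"wy":0,"wz":-0.6,"gripper":0.8},{"tx":0,"ty":0,"tz":0,"wx":0,"wy":0,"wz":-0.664,"gripper":0.8},{"tx":0,"ty":0,"tz":0,"wx":0,"wy":0,"wz":-0.664,"gripper":0.8},{"tx":0,"ty":-0.01,"tz":0,"wx":0,"wy":0,"wz":-0.664,"gripper":0.8},{"tx":0,"ty":-0.02,"tz":0,"wx":0,"wy":0,"wz":-0.664,"gripper":0.8},{"tx":0,"ty":-0.02,"tz":0,"wx":0,"wy":0,"wz":-0.664,"gripper":0.8},{"tx":0,"ty":-0.02,"tz":0,"wx":0,"wy":0,"wz":-0.664,"gripper":0.8},{"tx":0,"ty":-0.02,"tz":0,"wx":0,"wy":0,"wz":-0.664,"gripper":0.8}]'
python3 - <<'E'
from go import *
show(seq(inv(D[2]),(0,-.07))[3:]);show(seq(inv(D[2]),(0,-.07))[4:])
E
```

```text
time: 15.08
ee_pos: [0.5935, 0.0183, 0.0633]
ee_rot: [0.61, 0.792, -0.0, -0.0]
ft_force: [0.8, -0.3, 0.6]
finger_gap: 0.0084
grip_force: 0.0
time: 15.92
ee_pos: [0.5937, 0.0022, 0.0632]
ee_rot: [0.733, 0.68, 0.0, -0.0]
ft_force: [-0.8, 0.4, 0.2]
finger_gap: 0.0086
grip_force: 0.0
t 15.9167 pos [0.5937 0.0022 0.0632] yaw 85.7 gap 0.0086
preB [ 0.5928 -0.0054  0.063 ] 85.8 d [-0.001 -0.009 -0.   ] wz 0.004
endB [ 0.588  -0.0713  0.063 ] 85.8 d [-0.006 -0.082  0.   ] wz 0.0
t 15.9167 pos [0.5937 0.0022 0.0632] yaw 85.7 gap 0.0086
endB [ 0.588  -0.0713  0.063 ] 85.8 d [-0.007 -0.092 -0.   ] wz 0.004
```

```bash
python3 -m crank '[{"tx":-0.001,"ty":-0.006,"tz":0,"wx":0,"wy":0,"wz":0,"gripper":0.8},{"tx":-0.002,"ty":-0.014,"tz":0,"wx":0,"wy":0,"wz":0,"gripper":0.8},{"tx":-0.002,"ty":-0.023,"tz":0,"wx":0,"wy":0,"wz":0,"gripper":0.8},{"tx":-0.003,"ty":-0.033,"tz":0,"wx":0,"wy":0,"wz":0,"gripper":0.8},{"tx":-0.004,"ty":-0.043,"tz":0,"wx":0,"wy":0,"wz":0,"gripper":0.8},{"tx":-0.004,"ty":-0.053,"tz":0,"wx":0,"wy":0,"wz":0,"gripper":0.8},{"tx":-0.005,"ty":-0.063,"tz":0,"wx":0,"wy":0,"wz":0,"gripper":0.8},{"tx":-0.006,"ty":-0.073,"tz":0,"wx":0,"wy":0,"wz":0,"gripper":0.8},{"tx":-0.0065,"ty":-0.083,"tz":0,"wx":0,"wy":0,"wz":0,"gripper":0.8},{"tx":-0.007,"ty":-0.093,"tz":0,"wx":0,"wy":0,"wz":0,"gripper":0.8}]'
python3 -m crank '[{"tx":0,"ty":0,"tz":0,"wx":0,"wy":0,"wz":0,"gripper":0.8},{"tx":0,"ty":0,"tz":0,"wx":0,"wy":0,"wz":0,"gripper":0.8},{"tx":0,"ty":0.01,"tz":0,"wx":0,"wy":0,"wz":0,"gripper":0.8},{"tx":0,"ty":0.02,"tz":0.03,"wx":0,"wy":0,"wz":0,"gripper":0.8},{"tx":0,"ty":0.05,"tz":0.08,"wx":0,"wy":0,"wz":0,"gripper":0.8},{"tx":0,"ty":0.1,"tz":0.12,"wx":0,"wy":0,"wz":0,"gripper":0.8},{"tx":0,"ty":0.14,"tz":0.17,"wx":0,"wy":0,"wz":0,"gripper":0.8},{"tx":0,"ty":0.2,"tz":0.2,"wx":0,"wy":0,"wz":0,"gripper":0.8},{"tx":0,"ty":0.2,"tz":0.2,"wx":0,"wy":0,"wz":0,"gripper":0.8},{"tx":0,"ty":0.2,"tz":0.2,"wx":0,"wy":0,"wz":0,"gripper":0.8}]'
cat > chk.py <<'E'
from go import *
def blobs(name):
    C=cam(name);w=optics.grab_frame(name).astype(float);sat=(w.max(2)-w.min(2))/(w.max(2)+1);m=(sat<.25)&(w.max(2)>90)
    # keep only inside tray+slot footprint
    poly=proj(C,tr(TR,np.array([[-134,165,60],[134,165,60],[134,-8,60],[24,-100,60],[44,-109,60],[44,-173,60],[-44,-173,60],[-44,-109,60],[-24,-100,60],[-134,-8,60]])/1000))
    k=np.zeros(w.shape[:2],np.uint8);cv2.fillPoly(k,[poly.round().astype(int)],1)
    n,l,st,ce=cv2.connectedComponentsWithStats((m&(k>0)).astype(np.uint8))
    for i in range(1,n):
        if st[i,4]>25:print(name,st[i],'deck',inv(world(C,*ce[i],.068)).round(4),'slot',inv(world(C,*ce[i],.016)).round(4))
for c in('top','wrist'):blobs(c)
E
python3 chk.py; python3 go.py 1 '(0,-.06)'
```

```text
time: 16.75
ee_pos: [0.588, -0.0729, 0.0633]
ee_rot: [0.733, 0.68, -0.0, 0.0]
ft_force: [0.2, -0.5, 0.3]
finger_gap: 0.0084
grip_force: 0.0
time: 17.58
ee_pos: [0.5886, 0.0985, 0.2282]
ee_rot: [0.73, 0.684, 0.005, -0.0]
ft_force: [-0.1, 1.5, -0.3]
finger_gap: 0.0088
grip_force: 0.0
top [262 158   9  14  29] deck [0.1156 0.0388] slot [0.1295 0.043 ]
top [321 206  12  12 113] deck [-0.008  -0.1372] slot [ 0.0012 -0.1398]
top [218 227  15  15 177] deck [-0.089   0.1349] slot [-0.083   0.1428]
wrist [ 168  105   51   43 1634] deck [-0.0971  0.1311] slot [-0.1119  0.1288]
wrist [291 187  37  37 799] deck [0.0204 0.0501] slot [0.0259 0.0338]
wrist [246 188  28  28 621] deck [-0.0319  0.0537] slot [-0.0354  0.0381]
wrist [259 291   8   8  26] deck [-0.0287 -0.0602] slot [-0.0316 -0.0955]
wrist [295 291   9   8  31] deck [ 0.011  -0.0599] slot [ 0.0149 -0.0952]
wrist [278 323  14  10 116] deck [-0.0038 -0.1088] slot [-0.0024 -0.1525]
t 17.6833 pos [0.588  0.0912 0.2243] yaw 86.0 gap 0.0081
pre [0.5606 0.1169 0.063 ] 101.8 d [-0.034  0.032 -0.202] wz 0.555
end [ 0.5859 -0.0039  0.063 ] 101.8 d [ 0.032 -0.151  0.   ] wz 0.0
back [0.5834 0.0078 0.063 ] 101.8 d [-0.003  0.015  0.   ] wz 0.0
preB [0.5936 0.0045 0.063 ] 85.8 d [ 0.013 -0.004  0.   ] wz -0.56
endB [ 0.588  -0.0713  0.063 ] 85.8 d [-0.007 -0.095  0.   ] wz 0.0
```

```bash
python3 -m crank '[{"tx":0,"ty":0.04,"tz":0.03,"wx":0,"wy":0,"wz":0,"gripper":0.8},{"tx":0,"ty":0.08,"tz":0.06,"wx":0,"wy":0,"wz":0,"gripper":0.8},{"tx":0,"ty":0.12,"tz":0.08,"wx":0,"wy":0,"wz":0,"gripper":0.8},{"tx":0,"ty":0.16,"tz":0.08,"wx":0,"wy":0,"wz":0,"gripper":0.8},{"tx":0,"ty":0.2,"tz":0.08,"wx":0,"wy":0,"wz":0,"gripper":0.8},{"tx":0,"ty":0.22,"tz":0.08,"wx":0,"wy":0,"wz":0,"gripper":0.8},{"tx":0,"ty":0.22,"tz":0.08,"wx":0,"wy":0,"wz":0,"gripper":0.8},{"tx":0,"ty":0.22,"tz":0.08,"wx":0,"wy":0,"wz":0,"gripper":0.8},{"tx":0,"ty":0.22,"tz":0.08,"wx":0,"wy":0,"wz":0,"gripper":0.8},{"tx":0,"ty":0.22,"tz":0.08,"wx":0,"wy":0,"wz":0,"gripper":0.8}]'
python3 chk.py;  python3 go.py 1 '(0,-.06)'
python3 - <<'E'
from h import *
t=optics.grab_frame('top').astype(int)
print(t[200:226,318:345].min(2))
E
```

```text
time: 18.52
ee_pos: [0.5886, 0.262, 0.2867]
ee_rot: [0.734, 0.679, -0.001, 0.0]
ft_force: [-0.3, -0.5, 0.4]
finger_gap: 0.0084
grip_force: 0.0
top [253 191  15  14 139] deck [0.0193 0.0483] slot [0.0294 0.0529]
top [321 206  12  12 113] deck [-0.008  -0.1372] slot [ 0.0012 -0.1398]
top [252 211  12  11 108] deck [-0.0333  0.0518] slot [-0.0251  0.0565]
wrist [213 238  32  39 950] deck [-0.094   0.1224] slot [-0.1043  0.0951]
wrist [272 289  13  21 227] deck [-0.0275  0.0542] slot [-0.0282  0.0171]
wrist [258 291   9   8  29] deck [-0.0471  0.0645] slot [-0.0507  0.0289]
wrist [295 291   9   8  33] deck [0.0009 0.0639] slot [0.0042 0.0282]
t 18.6167 pos [0.5885 0.2624 0.2871] yaw 85.6 gap 0.0086
pre [0.5606 0.1169 0.063 ] 101.8 d [-0.035 -0.182 -0.28 ] wz 0.568
end [ 0.5859 -0.0039  0.063 ] 101.8 d [ 0.032 -0.151  0.   ] wz 0.0
back [0.5834 0.0078 0.063 ] 101.8 d [-0.003  0.015  0.   ] wz 0.0
preB [0.5936 0.0045 0.063 ] 85.8 d [ 0.013 -0.004  0.   ] wz -0.56
endB [ 0.588  -0.0713  0.063 ] 85.8 d [-0.007 -0.095  0.   ] wz 0.0
[[121 130 133 134 135 136 138 134 140 136 138 139 138 135 12
[... 2178 characters left out ...]
  52  48  63  80 113]
 [136 138 135 137 143 145 144 143 147 147 146 147 147 151 146 145 141 136
  130 121 104  74  49  45  62  85 118]
 [133 139 136 136 142 143 148 144 147 144 145 148 150 150 146 145 140 134
  132 113  93  69  50  47  61  87 116]
 [137 137 136 138 143 143 146 145 147 146 145 147 151 150 145 143 137 135
  131 113  93  64  49  46  63  87 122]
 [134 137 133 137 142 147 145 145 145 146 145 146 148 149 149 145 138 133
  126 115  88  59  42  49  60  89 122]
 [127 127 129 130 136 139 141 145 144 143 143 145 149 146 146 140 136 135
  132 115  87  59  42  49  66  91 126]
 [101 105 107 110 116 119 125 125 129 129 130 133 135 136 133 132 128 128
  122 113  87  60  46  52  67  95 123]]
```

Seen from above, the slot holds one white round spot, and the deck has only the tile, disc1 and the jar left. The second disc must be stacked on the first. Now the last disc.

```bash
python3 -m crank '[{"tx":0,"ty":-0.03,"tz":-0.02,"wx":0,"wy":0,"wz":0.1,"gripper":0.8},{"tx":-0.01,"ty":-0.07,"tz":-0.05,"wx":0,"wy":0,"wz":0.25,"gripper":0.8},{"tx":-0.02,"ty":-0.11,"tz":-0.08,"wx":0,"wy":0,"wz":0.4,"gripper":0.8},{"tx":-0.03,"ty":-0.15,"tz":-0.1,"wx":0,"wy":0,"wz":0.568,"gripper":0.8},{"tx":-0.035,"ty":-0.182,"tz":-0.14,"wx":0,"wy":0,"wz":0.568,"gripper":0.8},{"tx":-0.035,"ty":-0.182,"tz":-0.18,"wx":0,"wy":0,"wz":0.568,"gripper":0.8},{"tx":-0.035,"ty":-0.182,"tz":-0.22,"wx":0,"wy":0,"wz":0.568,"gripper":0.8},{"tx":-0.035,"ty":-0.182,"tz":-0.23,"wx":0,"wy":0,"wz":0.568,"gripper":0.8},{"tx":-0.035,"ty":-0.182,"tz":-0.23,"wx":0,"wy":0,"wz":0.568,"gripper":0.8},{"tx":-0.035,"ty":-0.182,"tz":-0.23,"wx":0,"wy":0,"wz":0.568,"gripper":0.8}]'
python3 go.py 1 '(0,-.06)'
```

```text
time: 19.5
ee_pos: [0.5606, 0.1189, 0.1042]
ee_rot: [0.629, 0.777, 0.0, 0.0]
ft_force: [-0.2, -0.1, 0.5]
finger_gap: 0.0086
grip_force: 0.0
t 19.5 pos [0.5606 0.1189 0.1042] yaw 102.0 gap 0.0086
pre [0.5606 0.1169 0.063 ] 101.8 d [-0.    -0.003 -0.052] wz -0.005
end [ 0.5859 -0.0039  0.063 ] 101.8 d [ 0.032 -0.151  0.   ] wz 0.0
back [0.5834 0.0078 0.063 ] 101.8 d [-0.003  0.015  0.   ] wz 0.0
preB [0.5936 0.0045 0.063 ] 85.8 d [ 0.013 -0.004  0.   ] wz -0.56
endB [ 0.588  -0.0713  0.063 ] 85.8 d [-0.007 -0.095  0.   ] wz 0.0
```

```bash
python3 -m crank '[{"tx":0,"ty":-0.001,"tz":-0.02,"wx":0,"wy":0,"wz":0,"gripper":0.8},{"tx":0,"ty":-0.001,"tz":-0.04,"wx":0,"wy":0,"wz":0,"gripper":0.8},{"tx":0,"ty":-0.001,"tz":-0.051,"wx":0,"wy":0,"wz":0,"gripper":0.8},{"tx":0,"ty":-0.001,"tz":-0.051,"wx":0,"wy":0,"wz":0,"gripper":0.8},{"tx":0.001,"ty":-0.007,"tz":-0.051,"wx":0,"wy":0,"wz":0,"gripper":0.8},{"tx":0.002,"ty":-0.014,"tz":-0.051,"wx":0,"wy":0,"wz":0,"gripper":0.8},{"tx":0.004,"ty":-0.024,"tz":-0.051,"wx":0,"wy":0,"wz":0,"gripper":0.8},{"tx":0.007,"ty":-0.036,"tz":-0.051,"wx":0,"wy":0,"wz":0,"gripper":0.8},{"tx":0.0095,"ty":-0.048,"tz":-0.051,"wx":0,"wy":0,"wz":0,"gripper":0.8},{"tx":0.012,"ty":-0.06,"tz":-0.051,"wx":0,"wy":0,"wz":0,"gripper":0.8}]'
python3 -m crank '[{"tx":0.0025,"ty":-0.012,"tz":0,"wx":0,"wy":0,"wz":0,"gripper":0.8},{"tx":0.005,"ty":-0.024,"tz":0,"wx":0,"wy":0,"wz":0,"gripper":0.8},{"tx":0.0075,"ty":-0.036,"tz":0,"wx":0,"wy":0,"wz":0,"gripper":0.8},{"tx":0.01,"ty":-0.048,"tz":0,"wx":0,"wy":0,"wz":0,"gripper":0.8},{"tx":0.0125,"ty":-0.06,"tz":0,"wx":0,"wy":0,"wz":0,"gripper":0.8},{"tx":0.015,"ty":-0.072,"tz":0,"wx":0,"wy":0,"wz":0,"gripper":0.8},{"tx":0.0175,"ty":-0.084,"tz":0,"wx":0,"wy":0,"wz":0,"gripper":0.8},{"tx":0.02,"ty":-0.094,"tz":0,"wx":0,"wy":0,"wz":0,"gripper":0.8},{"tx":0.02,"ty":-0.094,"tz":0,"wx":0,"wy":0,"wz":0,"gripper":0.8},{"tx":0.015,"ty":-0.07,"tz":0,"wx":0,"wy":0,"wz":0,"gripper":0.8}]'
python3 -m crank '[{"tx":0,"ty":0.01,"tz":0,"wx":0,"wy":0,"wz":-0.1,"gripper":0.8},{"tx":0.007,"ty":0.01,"tz":0,"wx":0,"wy":0,"wz":-0.3,"gripper":0.8},{"tx":0.014,"ty":0.01,"tz":0,"wx":0,"wy":0,"wz":-0.5,"gripper":0.8},{"tx":0.014,"ty":0.01,"tz":0,"wx":0,"wy":0,"wz":-0.565,"gripper":0.8},{"tx":0.014,"ty":0.01,"tz":0,"wx":0,"wy":0,"wz":-0.565,"gripper":0.8},{"tx":0.014,"ty":0.01,"tz":0,"wx":0,"wy":0,"wz":-0.565,"gripper":0.8},{"tx":0.014,"ty":0.01,"tz":0,"wx":0,"wy":0,"wz":-0.565,"gripper":0.8},{"tx":0.014,"ty":0.01,"tz":0,"wx":0,"wy":0,"wz":-0.565,"gripper":0.8},{"tx":0.014,"ty":0.01,"tz":0,"wx":0,"wy":0,"wz":-0.565,"gripper":0.8},{"tx":0.014,"ty":0.01,"tz":0,"wx":0,"wy":0,"wz":-0.565,"gripper":0.8}]'
python3 - <<'E'
from go import *
show(seq(inv(D[1]),(0,-.06))[3:]);show(seq(inv(D[1]),(0,-.06))[4:])
S=cam('side');t=optics.grab_frame('side').astype(float)
P=proj(S,tr(TR,[[0,-.06,.068]]))[0].round().astype(int);print(P);u,v=P
p=t[v-16:v+16,u-25:u+25];sat=(p.max(2)-p.min(2))/(p.max(2)+1);m=(sat<.22)&(p.max(2)>90)
n,l,st,ce=cv2.connectedComponentsWithStats(m.astype(np.uint8))
for i in range(1,n):
  if st[i,4]>5:c=ce[i]+[u-25,v-16];print(st[i],c,inv(world(S,*c,.067)).round(4))
E
```

```text
time: 20.33
ee_pos: [0.5702, 0.0688, 0.0628]
ee_rot: [0.63, 0.777, 0.0, 0.0]
ft_force: [0.1, 0.4, 0.1]
finger_gap: 0.0088
grip_force: 0.1
time: 21.17
ee_pos: [0.5824, 0.0095, 0.062]
ee_rot: [0.632, 0.775, -0.001, 0.001]
ft_force: [0.5, -0.4, -0.2]
finger_gap: 0.0084
grip_force: 0.0
time: 22.0
ee_pos: [0.5929, 0.0224, 0.0625]
ee_rot: [0.733, 0.681, 0.0, -0.0]
ft_force: [0.3, 0.4, -0.1]
finger_gap: 0.0086
grip_force: 0.0
t 22.0 pos [0.5929 0.0224 0.0625] yaw 85.8 gap 0.0086
preB [0.5936 0.0045 0.063 ] 85.8 d [ 0.001 -0.022  0.001] wz 0.0
endB [ 0.588  -0.0713  0.063 ] 85.8 d [-0.007 -0.095  0.   ] wz 0.0
t 22.0 pos [0.5929 0.0224 0.0625] yaw 85.8 gap 0.0086
endB [ 0.588  -0.0713  0.063 ] 85.8 d [-0.006 -0.117  0.001] wz 0.0
[279 200]
[7 0 3 3 6] [261.83333333 185.        ] [ 0.0695 -0.1297]
[19 14  3  4  8] [274.25 199.25] [ 0.015  -0.0637]
[28 17  3  3  7] [282.71428571 202.        ] [-0.0101 -0.0554]
[21 19  3 12 19] [275.73684211 209.21052632] [-0.002  -0.0177]
```

The disc's edges show on both sides of the fingers, so it is centred at about (0,-60 mm). Final push.

```bash
python3 -m crank '[{"tx":0.001,"ty":-0.012,"tz":0.001,"wx":0,"wy":0,"wz":0,"gripper":0.8},{"tx":0.001,"ty":-0.022,"tz":0.001,"wx":0,"wy":0,"wz":0,"gripper":0.8},{"tx":0,"ty":-0.03,"tz":0.001,"wx":0,"wy":0,"wz":0,"gripper":0.8},{"tx":-0.001,"ty":-0.04,"tz":0.001,"wx":0,"wy":0,"wz":0,"gripper":0.8},{"tx":-0.002,"ty":-0.051,"tz":0.001,"wx":0,"wy":0,"wz":0,"gripper":0.8},{"tx":-0.002,"ty":-0.062,"tz":0.001,"wx":0,"wy":0,"wz":0,"gripper":0.8},{"tx":-0.003,"ty":-0.074,"tz":0.001,"wx":0,"wy":0,"wz":0,"gripper":0.8},{"tx":-0.004,"ty":-0.088,"tz":0.001,"wx":0,"wy":0,"wz":0,"gripper":0.8},{"tx":-0.005,"ty":-0.102,"tz":0.001,"wx":0,"wy":0,"wz":0,"gripper":0.8},{"tx":-0.006,"ty":-0.118,"tz":0.001,"wx":0,"wy":0,"wz":0,"gripper":0.8}]'
python3 -m crank '[{"tx":0,"ty":0,"tz":0,"wx":0,"wy":0,"wz":0,"gripper":0.8},{"tx":0,"ty":0,"tz":0,"wx":0,"wy":0,"wz":0,"gripper":0.8},{"tx":0,"ty":0.01,"tz":0,"wx":0,"wy":0,"wz":0,"gripper":0.8},{"tx":0,"ty":0.02,"tz":0.03,"wx":0,"wy":0,"wz":0,"gripper":0.8},{"tx":0,"ty":0.05,"tz":0.08,"wx":0,"wy":0,"wz":0,"gripper":0.8},{"tx":0,"ty":0.1,"tz":0.12,"wx":0,"wy":0,"wz":0,"gripper":0.8},{"tx":0,"ty":0.14,"tz":0.17,"wx":0,"wy":0,"wz":0,"gripper":0.8},{"tx":0,"ty":0.19,"tz":0.22,"wx":0,"wy":0,"wz":0,"gripper":0.8},{"tx":0,"ty":0.24,"tz":0.27,"wx":0,"wy":0,"wz":0,"gripper":0.8},{"tx":0,"ty":0.28,"tz":0.28,"wx":0,"wy":0,"wz":0,"gripper":0.8}]'
python3 -m crank '[{"tx":0,"ty":0.05,"tz":0,"wx":0,"wy":0,"wz":0,"gripper":0.8},{"tx":0,"ty":0.1,"tz":0,"wx":0,"wy":0,"wz":0,"gripper":0.8},{"tx":0,"ty":0.13,"tz":0,"wx":0,"wy":0,"wz":0,"gripper":0.8},{"tx":0,"ty":0.13,"tz":0,"wx":0,"wy":0,"wz":0,"gripper":0.8},{"tx":0,"ty":0.13,"tz":0,"wx":0,"wy":0,"wz":0,"gripper":0.8},{"tx":0,"ty":0.13,"tz":0,"wx":0,"wy":0,"wz":0,"gripper":0.8},{"tx":0,"ty":0.13,"tz":0,"wx":0,"wy":0,"wz":0,"gripper":0.8},{"tx":0,"ty":0.13,"tz":0,"wx":0,"wy":0,"wz":0,"gripper":0.8},{"tx":0,"ty":0.13,"tz":0,"wx":0,"wy":0,"wz":0,"gripper":0.8},{"tx":0,"ty":0.13,"tz":0,"wx":0,"wy":0,"wz":0,"gripper":0.8}]'
python3 chk.py
```

```text
time: 22.88
ee_pos: [0.588, -0.073, 0.0633]
ee_rot: [0.733, 0.681, 0.0, -0.0]
ft_force: [-0.2, -0.7, -0.7]
finger_gap: 0.0082
grip_force: 0.0
time: 23.72
ee_pos: [0.5879, 0.1198, 0.2671]
ee_rot: [0.732, 0.681, 0.001, 0.001]
ft_force: [0.6, 0.0, 0.1]
finger_gap: 0.0087
grip_force: 0.0
time: 24.55
ee_pos: [0.5883, 0.2205, 0.2643]
ee_rot: [0.733, 0.68, -0.0, 0.0]
ft_force: [0.5, -0.3, 0.6]
finger_gap: 0.0084
grip_force: 0.0
top [253 191  15  14 138] deck [0.0192 0.0482] slot [0.0294 0.0528]
top [317 206  16  12 159] deck [-0.0073 -0.1313] slot [ 0.0018 -0.1336]
wrist [ 203  214   36   42 1097] deck [-0.0946  0.1238] slot [-0.1061  0.1013]
wrist [319 278   8  13  63] deck [0.0351 0.0537] slot [0.0435 0.0204]
wrist [258 291   9   8  29] deck [-0.0424  0.0388] slot [-0.0458  0.0033]
wrist [295 291   9   8  32] deck [0.0027 0.0386] slot [0.0061 0.003 ]
```

Run:
```python
from go import *
T=cam('top');t=optics.grab_frame('top').astype(int)
for u in(316.5,320.5,332.5):
  print(u,[(z,inv(world(T,u,212,z)).round(4)[1]) for z in(.016,.026,.036,.062)])
print(proj(T,tr(TR,[[0,-.1,.06],[0,-.108,.06],[0,-.175,.006]])).round(1))
print(t[203:221,308:338].min(2))
for n in('jar','stilt','tile'):
  for o in optics.outline_of('top',n)[:1]:print(n,o['score'],o['at'])
S=cam('side');s=optics.grab_frame('side').astype(int)
print(proj(S,tr(TR,[[-.024,-.1,.06],[.024,-.108,.06],[0,-.175,.075],[0,-.12,.066]])).round(0))
print(s[180:200,268:300].min(2))
```

```text
316.5 [(0.016, np.float64(-0.111)), (0.026, np.float64(-0.1107)), (0.036, np.float64(-0.1104)), (0.062, np.float64(-0.1097))]
320.5 [(0.016, np.float64(-0.1223)), (0.026, np.float64(-0.122)), (0.036, np.float64(-0.1216)), (0.062, np.float64(-0.1206))]
332.5 [(0.016, np.float64(-0.1563)), (0.026, np.float64(-0.1557)), (0.036, np.float64(-0.155)), (0.062, np.float64(-0.1535))]
[[313.2 208.5]
 [316.1 208.7]
 [338.8 213.6]]
[[138 135 137 141 142 141 136 135 133 137 135 136 136 136 139 142 143 144
  143 146 144 143 145 145 146 143 139 136 133 126]
 [138 136 136 139 140 140 138 138 137 138 138 138 133 135 138 139 142 145
  145 147 147 146 148 145 146 142 141 137 132 130]
 [140 137 137 139 145 144 141 136 133 134 143 146 146 144 145 144 144 146
  150 149 150 150 148 147 145 141 139 136 133 129]
 [136 136 138 138 141 144 142 133 135 144 161 170 169 162 154 153 161 174
  183 184 185 173 163 153 147 143 140 133 133 126]
 [137 134 140 142 139 141 139 136 140 160 185 199 189 176 168 174 194 220
  228 232 230 221 199 171 155 145 138 136 134 128]
 [137 135 140 142 146 141 138 138 149 181 213 216 1
[... 3637 characters left out ...]
3  48  43  42  47  58  69  73  69]
 [ 48  53  57  66  82 109 136 147 147 146 146 146 145 144 143 142 142 140
  140 139 138 138 126 117  90  52  41  43  42  51  66  72]
 [ 80 105 129 139 141 142 144 145 146 147 148 149 147 147 147 146 146 145
  146 145 145 145 144 143 105  48  43  42  42  42  46  58]
 [142 141 141 140 140 140 140 140 140 139 140 140 141 144 145 145 146 147
  148 148 148 147 147 147 117  76  54  43  42  42  41  42]
 [142 144 145 145 143 143 143 143 143 143 143 141 141 141 140 139 140 140
  139 140 140 144 145 146 146 148 114  62  45  42  43  42]
 [139 141 143 144 145 144 145 145 145 145 145 145 144 142 143 143 142 141
  141 140 139 139 139 139 139 140 142 114  75  54  43  42]]
```

```bash
python3 -c "
from plant import manip
print(manip.sign_off())"
```

```text
the job is handed in; nothing more can be done
None
```

I swept all three discs through the gate one at a time into the slot and handed the job in at about 25 s; two look stacked there and the third seems to stand on edge, judged from image numbers because my picture allowance was used up. The tile and jar measured unmoved, and the stilt, bottle and brush were never approached but not re-checked at the end.

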